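# Clamp a conduit tube in a drilling jig whose slide may be locked

### The arm

A 6-joint arm with a two-finger parallel gripper is mounted at the origin on the work surface. World frame = base frame: x ahead of the robot, y to its left, z up, the work surface at z = 0. Lengths are in m, angles in degrees, forces in N, time in s.
With the tool pointing down it reaches from about 0.375 to 0.9 m from the base axis. Payload 3.1 kg.
Tool frame: the origin (TCP) lies at the very end of the fingers, on their centre line; the grasp point (between the pads) lies 19 mm behind it; z points along the fingers, x is the direction in which the jaws open and shut, and the axes are right-handed (so a half turn about z gives the same grasp; the last joint's range is limited). The gripper opens to 87 mm and grips with 3 to 60 N. Pads are 19 mm wide; open, the fingers measure 117 mm over their backs; the gripper's body (75 mm by 190 mm) begins 51 mm behind the grasp point.
Start: joints at [61.736, 30.224, 82.088, -0, 67.689, -10.227], TCP at [0.193, 0.594, 0.223] pointing down, gripper open.
Joint ranges: [-176.69, 176.69], [-43.24, 126.21], [12.49, 139.97], [-82, 262], [0, 151.66], [-163.58, 163.58]. Speed limits (degrees/s): [159.86, 159.86, 180, 180, 180, 180].

### API

Orientations are given as a 3x3 rotation matrix whose columns are the frame's x, y, z axes.
In Python, from rig import bot gives the robot as it stands.
- The arm moves only by the tool arm_command, never from a script. Its argument "plan" is a list of rows, each an object of numbers: "claw": the opening, from 0 (shut) to 1 (fully open); "dx", "dy", "dz": the shift along the tool's x, y, z in cm; "twist": the turn about the tool's z in degrees. A call has 1 to 8 rows; each row is the pose to reach, as a shift and turn from the pose measured when the call began, along the tool's axes at that moment; what a row does not reach only later rows make up. A row lasts 1/12 s, in which the tool goes at most 41.7 mm and 7.16 degrees, less where a joint would pass 70% of its speed; a pose out of reach is approached as far as the arm can. A call with a gripper value outside its range is refused whole. The fingers move at their own pace and stop on an object; the grip force is fixed at half the most. Time passes only in rows, so rows that repeat a pose let the fingers close. It gives the time, the measured TCP pose, the force and the opening at its end, in the units of the state.
- bot.read_state(): the state, without advancing time (a new reading comes with each control period).
- bot.capture(name): name is "side" or "top" or "wrist"; returns the picture (420x560x3 uint8, red, green, blue); there is no depth.
- bot.calibration(name): a dict with "intrinsics" (3x3 intrinsics, pixels), "rvec" (rotation vector, rad) and "tvec" (3), from world to camera coordinates, as OpenCV has them; the wrist camera has in their place "T_tool_cam" (4x4, takes a point from camera to tool coordinates, whose origin is the TCP and whose axes are the tool frame's). Camera axes: x right, y down, z forward; pixel columns grow to the right and rows downward; lengths in m; the calibration is good to about 2 mm. A picture is of the moment at which its call begins: read the wrist's pose just before it. calibration takes no time and is no camera call.
- bot.hand_in(): hands the job in, once; it reports no verdict.
The state is a dict: "time_s": time; "joint_positions": joint angles; "qvel": joint speeds; "tau": joint torques, N m; "position": TCP position; "tcp_rot": TCP orientation; "force": force on the tool from outside, world axes, zero at the start; "moment": the same for the moment, N m; "opening": opening from 0.0 (shut) to 1.0 (fully open).
Only numpy, scipy, OpenCV 4.12 (cv2) and the standard library are available. Lean on these libraries where they do the work, as an engineer would, in place of code of your own. Each camera call takes 0.05 s, during which the arm holds its last target.

### The job

Lower the steel conduit tube into the two V-blocks of the drilling jig and push the sliding stop against it until the tube sits tight between the stop and the jig's end plate. The slide may or may not be locked by the round knob, which shows nothing: if the stop catches part-way, do not force it, but turn the knob about a quarter turn and try again. Do not drop the tube into the jig, let go of everything, and leave the electrical parts on the bench alone.

Things in the scene. Friction and masses are not known exactly. Their poses are not given: they have to be found in the camera images.
- tube_mid (a point): Centre of the loose workpiece: plain steel conduit tube, 40 mm diameter, 140 mm long, 0.2 to 0.45 kg. The frame's y axis runs along it. It first lies level, its centre 46 mm above the bench, in the two saddles of a plywood cradle; between the saddles the middle 70 mm of the tube is free on both sides and below, down to 8 mm above the bench.
- v_seat (a point): On the bolted-down jig (base 12 mm thick): where the tube's centre lies once home, 58 mm above the bench. Jig axes: z up, y along the V. Two dark steel V-blocks (90 degrees, rims 54 mm above the bench), 25 mm long, centred at y = -47.5 and +47.5 mm from here, the 70 mm between them free for fingers. End plate: 74 mm high, face at y = -70 mm. The open slide leaves 205 to 220 mm of room.
- stop_back (a point): Middle of the flat rear (+y) face of the sliding stop, 60 mm above the bench; jig axes. The stop is a steel block with a black cap, 50 mm wide (x), 40 mm long (y), top 77 mm above the bench; its front (-y) face pushes the tube's end. It slides only along the jig's y, with about 3 N of friction, and stays where left. Behind it 50 mm or more is free down to 15 mm above the bench.
- stop (a joint): Travel of the sliding stop in m, towards the jig's -y: 0 is fully open (starts from 0 to 0.015), 0.080 when it holds a home tube against the end plate. A locked slide moves freely to somewhere between 0.018 and 0.050, then is blocked; a lock that is only just on may give way under about 20 N.
- knob_grip (a point): On the upright axis of the round black locking knob, half-way up: 50 mm diameter, 30 mm high (87 to 117 mm above the bench), alike all round, above a grey housing 64 mm high on the jig's -x side. It turns endlessly both ways, stiffly (0.35 N m). A hidden eccentric blocks the slide over nearly half a turn and frees it over the rest: 80 to 90 degrees at a time, one way round, frees it in 1 to 3 goes.
- contactor: Bystander: ivory contactor, 80 x 46 x 85 mm, loose on the bench; origin under its centre.
- thermostat: Bystander: white panel thermostat, 62 x 34 x 40 mm, loose on the bench; origin under its centre.
- fuse_base: Bystander: black fuse base, 70 x 45 x 52 mm, loose on the bench; origin under its centre.
There are look-alikes about, which are no part of the job. Leave any red look-alike of the part that bears tube_mid alone.

How it is judged:
By the outcome, as a careful person would: the job done as asked, in the order asked, and still so for the second after the job is handed in, with the robot touching nothing.
It also fails if it takes over 72 s, if anything falls off the work surface, if the arm or the gripper's body presses on something with over 40 N, if the wrist force passes 120 N, or if a joint passes its speed limit or range.

## Working session

There is one attempt and no reset: what is moved stays moved. The work goes in short steps, Python scripts to look and compute and a tool call to move; the robot and the scene stay as the last step left them, time stands still between calls to the robot, and variables do not carry over. Pictures are saved under pics/ and viewed, and the job is handed in when it is done.

Besides the shell and the picture viewer there is one more tool, called as name([rows], argument=value, ...), one row to a line, values as JSON. arm_command: Moves the arm, as the interface text tells. Its arguments: {"type":"object","properties":{"plan":{"type":"array"}},"required":["plan"]}

```bash
mkdir -p pics; ls
python3 - <<'E'
from rig import bot
import cv2
s=bot.read_state()
print({k:s[k] for k in ('time_s','position','tcp_rot','force','opening')})
for n in ('side','top','wrist'):
    im=bot.capture(n); cv2.imwrite(f'pics/{n}0.png',im[:,:,::-1])
    print(n,bot.calibration(n))
E
```

```text
pics
{'time_s': 0.0, 'position': array([0.19315135, 0.59363681, 0.22158473]), 'tcp_rot': array([[ 3.09621593e-01,  9.50859343e-01, -9.89139904e-04],
       [ 9.50857556e-01, -3.09622964e-01, -1.87817401e-03],
       [-2.09213974e-03, -3.59007923e-04, -9.99997747e-01]]), 'force': array([-0.22120882,  0.52482239,  0.56331807]), 'opening': 0.9979141537375958}
side {'intrinsics': array([[426.56022444,   0.        , 279.61242318],
       [  0.        , 426.56022444, 208.39347435],
       [  0.        ,   0.        ,   1.        ]]), 'rvec': array([ 2.12461742, -0.75295633,  0.39446873]), 'tvec': array([-0.47459187,  0.26770852,  0.93115837])}
top {'intrinsics': array([[439.22617049,   0.        , 274.84575667],
       [  0.        , 439.22617049, 212.67876696],
       [  0.        ,   0.        ,   1.        ]]), 'rvec': array([ 2.12761499, -2.07389815,  0.24557508]), 'tvec': array([-0.05591524,  0.57168502,  1.33010654])}
wrist {'intrinsics': array([[309.55517271,   0.        , 278.32975407],
       [  0.        , 309.55517271, 210.89634151],
       [  0.        ,   0.        ,   1.        ]]), 'T_tool_cam': array([[ 9.99998847e-01,  1.42613115e-03, -5.21218849e-04,
         1.52071268e-04],
       [-1.23600643e-03,  9.63941579e-01,  2.66111075e-01,
        -7.17533045e-02],
       [ 8.81933813e-04, -2.66110124e-01,  9.63942231e-01,
        -1.62069197e-01],
       [ 0.00000000e+00,  0.00000000e+00,  0.00000000e+00,
         1.00000000e+00]])}
```

View pics/side0.png

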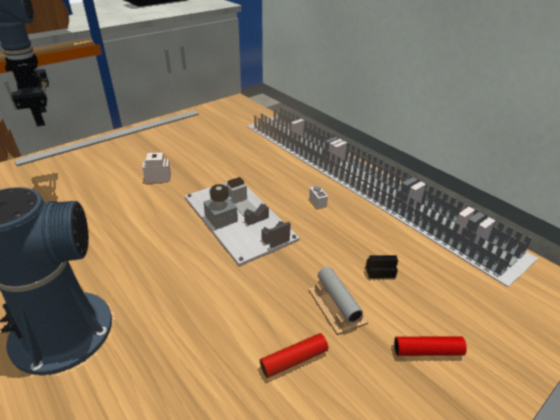

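View pics/top0.png

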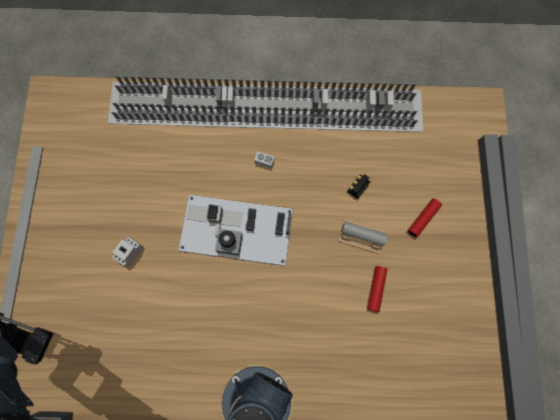

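View pics/wrist0.png

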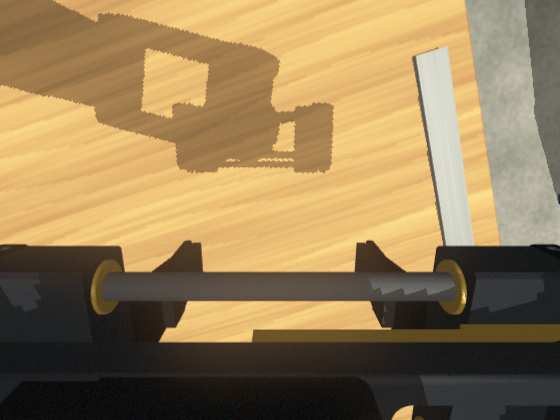

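Side and top views: there are two red tubes at top (424,218) and (377,289), and the grey tube in its cradle at top (364,235). The jig is at top (236,230), with its knob at (227,239).

```bash
cat > h.py <<'E'
from rig import bot
import cv2, numpy as np
def cam(n):
    c=bot.calibration(n); return c['intrinsics'],cv2.Rodrigues(np.array(c['rvec']))[0],np.array(c['tvec'])
def px2w(n,u,v,z,st=None):
    if n=='wrist':
        c=bot.calibration(n);K=c['intrinsics'];T=np.array(c['T_tool_cam']);R=st['tcp_rot']
        d=R@T[:3,:3]@np.linalg.solve(K,[u,v,1.]);o=R@T[:3,3]+st['position']
    else:
        K,R,t=cam(n);d=R.T@np.linalg.solve(K,[u,v,1.]);o=-R.T@t
    return o+d*(z-o[2])/d[2]
def w2px(n,p,st=None):
    p=np.array(p,float)
    if n=='wrist':
        c=bot.calibration(n);K=c['intrinsics'];T=np.array(c['T_tool_cam']);R=st['tcp_rot']
        q=T[:3,:3].T@(R.T@(p-st['position'])-T[:3,3])
    else:
        K,R,t=cam(n);q=R@p+t
    q=K@q;return q[:2]/q[2]
E
python3 - <<'E'
import cv2
t=cv2.imread('pics/top0.png');s=cv2.imread('pics/side0.png')
def crop(im,x,y,w,h,f,n): cv2.imwrite(n,cv2.resize(im[y:y+h,x:x+w],None,fx=f,fy=f,interpolation=cv2.INTER_CUBIC))
crop(t,170,185,130,90,6,'pics/tc1.png')
crop(t,325,165,130,100,6,'pics/tc2.png')
crop(s,180,165,130,100,6,'pics/sc1.png')
crop(s,300,250,130,90,6,'pics/sc2.png')
E
```

```text
(no output)
```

View pics/tc1.png

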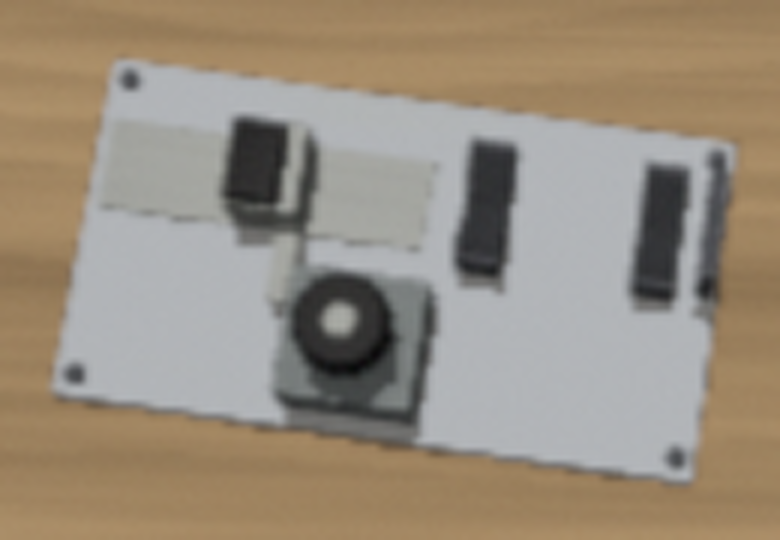

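View pics/tc2.png

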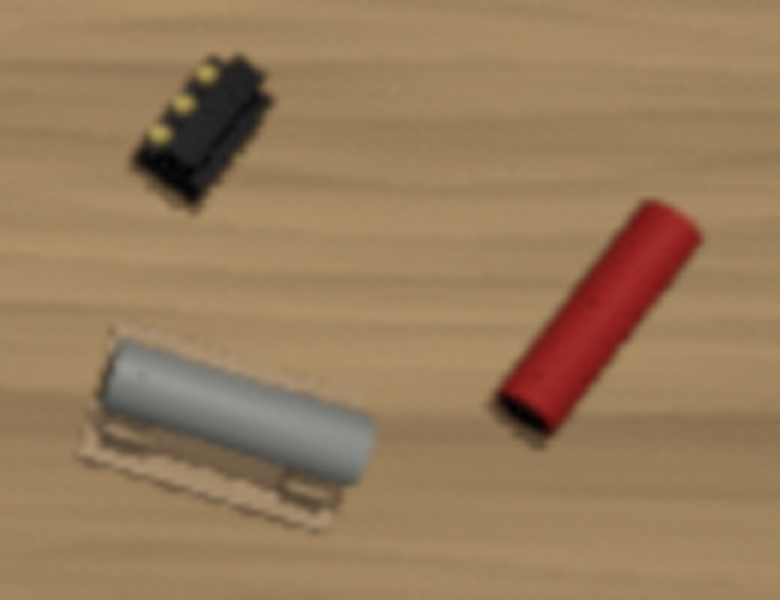

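View pics/sc1.png

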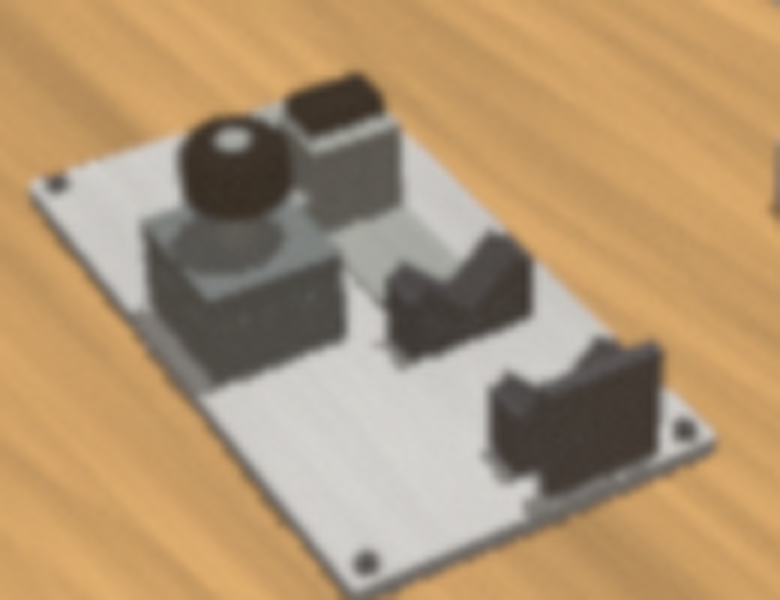

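View pics/sc2.png

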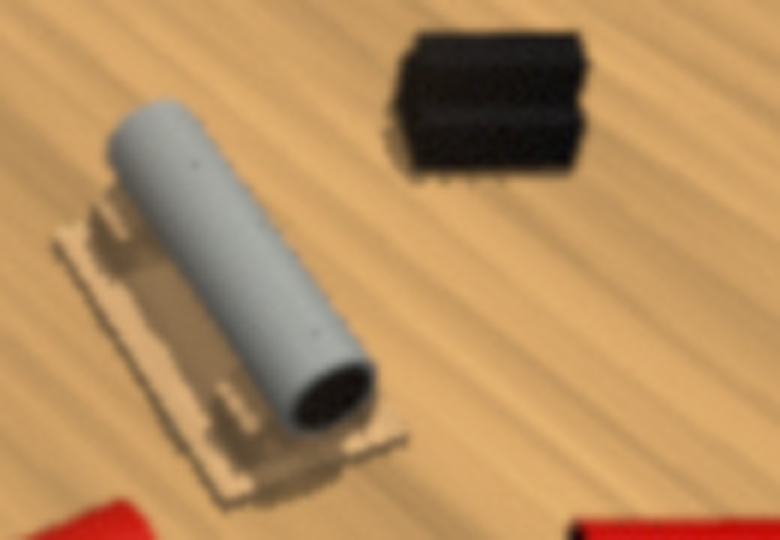

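Run:
```python
from h import *
def P(ox,oy,x,y,z,n='top'): return px2w(n,ox+x/6-0.4,oy+y/6-0.4,z)
f=lambda a:np.round(a,4)
q=[P(325,165,*c,.046) for c in((122,342),(375,418),(355,484),(103,410))]
print('tube',[f(a) for a in q],f(np.mean(q,0)))
y=(q[0]+q[3]-q[1]-q[2])/2;print('len',np.linalg.norm(y),'ang',np.degrees(np.arctan2(y[1],y[0])))
print('contours side', [f(P(300,250,x,yy,.046,'side')) for x,yy in((150,140),(338,392))])
# jig
a=[P(170,185,*c,.054) for c in((473,140),(518,145))]; b=[P(170,185,*c,.054) for c in((648,163),(690,168))]
print('V far rims',f(np.mean(a,0)),f(np.mean(b,0)))
print('knob top',f(P(170,185,341,320,.117)), 'knob side',f(P(180,165,235,137,.117,'side')))
print('base',[f(P(170,185,*c,.012)) for c in((118,58),(736,145),(692,482),(53,395))])
print('stop cap',[f(P(170,185,*c,.077)) for c in((237,117),(287,122),(272,208),(225,200))])
print('side: V rims', [f(P(180,165,*c,.054,'side')) for c in((403,270),(495,238),(528,262),(510,378),(602,342))])
print('side: plate top', [f(P(180,165,*c,.074,'side')) for c in((540,405),(655,345))])
```

```text
tube [array([ 0.5541, -0.2672,  0.046 ]), array([ 0.5163, -0.4015,  0.046 ]), array([ 0.4805, -0.3897,  0.046 ]), array([ 0.5168, -0.2566,  0.046 ])] [ 0.5169 -0.3287  0.046 ]
len 0.138729610397253 ang 74.48716167553054
contours side [array([ 0.5373, -0.2624,  0.046 ]), array([ 0.5029, -0.3944,  0.046 ])]
V far rims [0.5881 0.0319 0.054 ] [ 0.5779 -0.0613  0.054 ]
knob top [0.479  0.1028 0.117 ] knob side [0.4832 0.1057 0.117 ]
base [array([0.6411, 0.2455, 0.012 ]), array([ 0.6004, -0.0986,  0.012 ]), array([ 0.4139, -0.078 ,  0.012 ]), array([0.452 , 0.2675, 0.012 ])]
stop cap [array([0.5928, 0.1674, 0.077 ]), array([0.5908, 0.1409, 0.077 ]), array([0.5442, 0.1462, 0.077 ]), array([0.5478, 0.1711, 0.077 ])]
side: V rims [array([0.5314, 0.0448, 0.054 ]), array([0.5805, 0.0379, 0.054 ]), array([0.5812, 0.0134, 0.054 ]), array([ 0.5224, -0.0482,  0.054 ]), array([ 0.5706, -0.0541,  0.054 ])]
side: plate top [array([ 0.5069, -0.0891,  0.074 ]), array([ 0.5717, -0.0888,  0.074 ])]
```

arm_command([
  {"dx": -53.8, "dy": 52.9, "dz": -7.8, "twist": 78.5, "claw": 1},
  {"dx": -53.8, "dy": 52.9, "dz": -7.8, "twist": 78.5, "claw": 1},
  {"dx": -53.8, "dy": 52.9, "dz": -7.8, "twist": 78.5, "claw": 1},
  {"dx": -53.8, "dy": 52.9, "dz": -7.8, "twist": 78.5, "claw": 1},
  {"dx": -53.8, "dy": 52.9, "dz": -7.8, "twist": 78.5, "claw": 1},
  {"dx": -53.8, "dy": 52.9, "dz": -7.8, "twist": 78.5, "claw": 1},
  {"dx": -53.8, "dy": 52.9, "dz": -7.8, "twist": 78.5, "claw": 1},
  {"dx": -53.8, "dy": 52.9, "dz": -7.8, "twist": 78.5, "claw": 1},
])

```text
time_s: 0.82
position: [0.3414, 0.2955, 0.2569]
tcp_rot: [[0.969, 0.248, -0.001], [0.248, -0.969, -0.001], [-0.001, 0.001, -1.0]]
force: [0.7, -0.6, 0.6]
opening: 0.998
```

```bash
cat >> h.py <<'E'
def to(target,yaw,st=None):
    """print shift (cm) and twist needed from present pose to world target with jaw-axis yaw (deg), tool down"""
    st=st or bot.read_state();R=np.array(st['tcp_rot']);d=R.T@(np.array(target)-st['position'])*100
    y0=np.degrees(np.arctan2(R[1,0],R[0,0]));tw=(y0-yaw+180)%360-180
    print('t',round(st['time_s'],2),'pos',np.round(st['position'],4),'yaw',round(y0,2),'tilt',np.round(R[:,2],3),'F',np.round(st['force'],1),'op',round(st['opening'],3))
    print('  shift cm',np.round(d,2),'twist',round(tw,1))
E
python3 -c "
from h import *
to([.53,-.08,.30],-6.5)"
```

```text
t 0.82 pos [0.3414 0.2955 0.2569] yaw 14.34 tilt [-0.001 -0.001 -1.   ] F [ 0.7 -0.6  0.6] op 0.998
  shift cm [ 8.97 41.06 -4.27] twist 20.8
```

arm_command([
  {"dx": 9, "dy": 41, "dz": -4.3, "twist": 20.8, "claw": 1},
  {"dx": 9, "dy": 41, "dz": -4.3, "twist": 20.8, "claw": 1},
  {"dx": 9, "dy": 41, "dz": -4.3, "twist": 20.8, "claw": 1},
  {"dx": 9, "dy": 41, "dz": -4.3, "twist": 20.8, "claw": 1},
  {"dx": 9, "dy": 41, "dz": -4.3, "twist": 20.8, "claw": 1},
  {"dx": 9, "dy": 41, "dz": -4.3, "twist": 20.8, "claw": 1},
  {"dx": 9, "dy": 41, "dz": -4.3, "twist": 20.8, "claw": 1},
  {"dx": 9, "dy": 41, "dz": -4.3, "twist": 20.8, "claw": 1},
])

```text
time_s: 1.48
position: [0.4901, -0.001, 0.2912]
tcp_rot: [[0.994, -0.113, -0.001], [-0.113, -0.994, -0.001], [-0.001, 0.001, -1.0]]
force: [1.2, 0.5, -0.4]
opening: 1.002
```

arm_command([
  {"dx": 0, "dy": 8, "twist": 0, "claw": 1},
  {"dx": 0, "dy": 8, "claw": 1},
  {"dx": 0, "dy": 8, "claw": 1},
  {"dx": 0, "dy": 8, "claw": 1},
])

```text
$.plan[0]: bad value
```

```bash
python3 -c "
from h import *
import pickle
s=bot.read_state();to([.53,-.08,.30],-6.5,s)
im=bot.capture('wrist');cv2.imwrite('pics/w1.png',im[:,:,::-1]);pickle.dump(s,open('s1.pkl','wb'))"
```

```text
t 1.48 pos [ 0.4901 -0.001   0.2912] yaw -6.49 tilt [-0.001 -0.001 -1.   ] F [ 1.2  0.5 -0.4] op 1.002
  shift cm [ 4.85  7.4  -0.87] twist 0.0
```

View pics/w1.png

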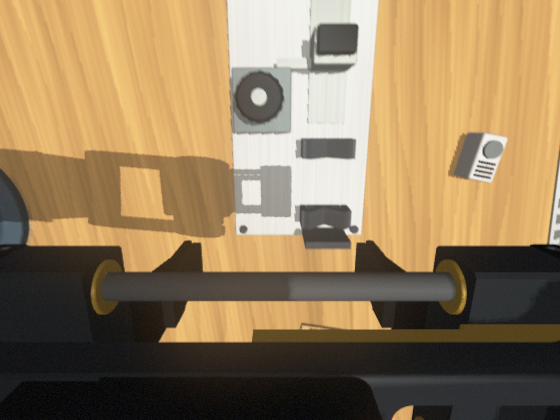

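The wrist view shows the whole jig: stop cap at (337,38), knob at (259,97), V-blocks at (328,148) and (325,218), and the end plate at (326,237). I'll enlarge it to measure.

```bash
python3 -c "
import cv2
t=cv2.imread('pics/w1.png')
cv2.imwrite('pics/w1a.png',cv2.resize(t[120:250,225:385],None,fx=4.5,fy=4.5,interpolation=cv2.INTER_CUBIC))
cv2.imwrite('pics/w1b.png',cv2.resize(t[0:135,225:385],None,fx=4.5,fy=4.5,interpolation=cv2.INTER_CUBIC))"
```

```text
(no output)
```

View pics/w1a.png

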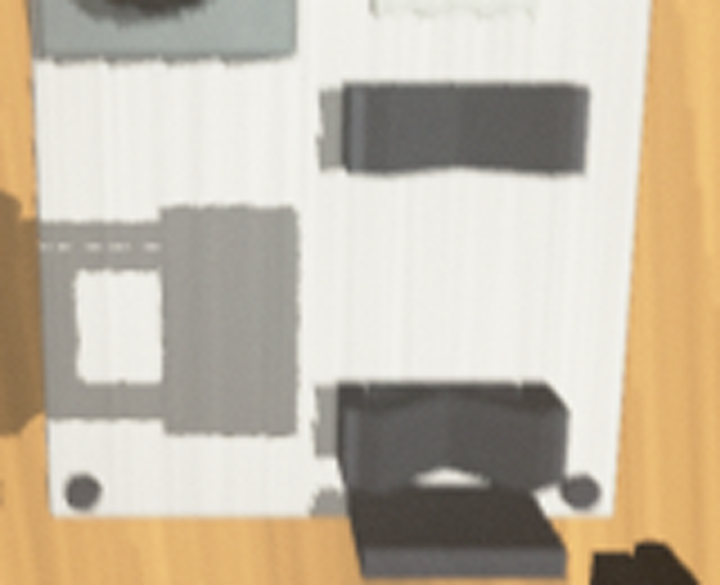

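View pics/w1b.png

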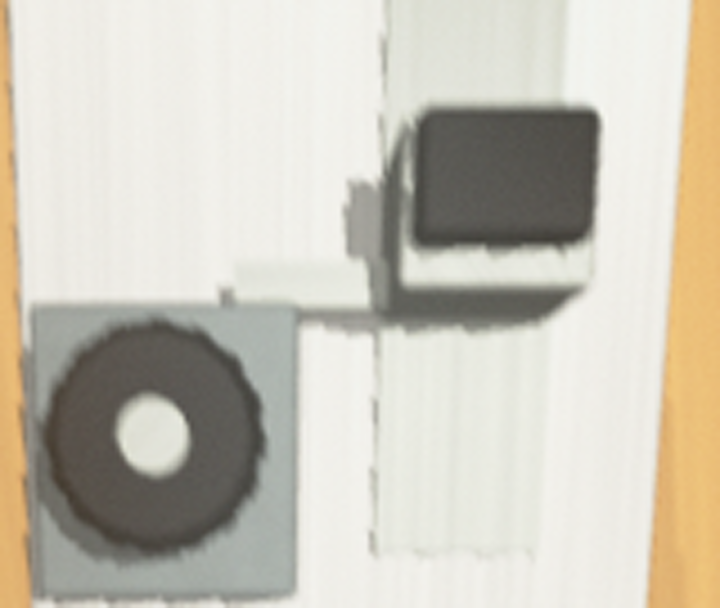

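Run:
```python
from h import *
import pickle
s=pickle.load(open('s1.pkl','rb'))
def A(x,y,z):return px2w('wrist',225+x/4.5-.4,120+y/4.5-.4,z,s)
def B(x,y,z):return px2w('wrist',225+x/4.5-.4,0+y/4.5-.4,z,s)
f=lambda a:np.round(a,4)
print('V1',[f(A(*c,.054)) for c in((345,85),(588,87),(585,174),(346,172))])
print('V2',[f(A(*c,.054)) for c in((342,408),(568,410),(568,483),(352,487))])
print('EP face top',[f(A(*c,.074)) for c in((346,490),(535,487),(362,552),(566,548),(362,577),(566,572))])
print('knob',f(B(155,434,.117)), f(B(155,436,.117)),'r', f(B(262,434,.117)-B(48,434,.117)))
print('cap',[f(B(*c,.077)) for c in((415,107),(600,110),(590,244),(412,240))])
print('stop steel top front',[f(B(*c,.070)) for c in((400,285),(592,287))])
print('slide strip', [f(B(*c,.012)) for c in((388,60),(566,60),(378,550),(540,550))])
print('housing', [f(B(*c,.064)) for c in((35,305),(297,305),(297,595),(35,597))])
print('base',[f(A(*c,.012)) for c in((52,515),(613,515))],[f(B(*c,.012)) for c in((8,20),(688,20))])
```

```text
V1 [array([0.526 , 0.0517, 0.054 ]), array([0.5934, 0.0436, 0.054 ]), array([0.5915, 0.0195, 0.054 ]), array([0.5241, 0.0277, 0.054 ])]
V2 [array([ 0.5165, -0.0414,  0.054 ]), array([ 0.5833, -0.0495,  0.054 ]), array([ 0.5821, -0.0724,  0.054 ]), array([ 0.5172, -0.0664,  0.054 ])]
EP face top [array([ 0.5145, -0.0602,  0.074 ]), array([ 0.5685, -0.0653,  0.074 ]), array([ 0.5174, -0.0796,  0.074 ]), array([ 0.5764, -0.085 ,  0.074 ]), array([ 0.5167, -0.0874,  0.074 ]), array([ 0.576 , -0.0925,  0.074 ])]
knob [0.4828 0.1017 0.117 ] [0.4828 0.1013 0.117 ] r [ 0.0483 -0.0054  0.    ]
cap [array([0.5523, 0.1716, 0.077 ]), array([0.5964, 0.166 , 0.077 ]), array([0.5927, 0.1369, 0.077 ]), array([0.5493, 0.1427, 0.077 ])]
stop steel top front [array([0.5464, 0.1341, 0.07  ]), array([0.5945, 0.1282, 0.07  ])]
slide strip [array([0.5549, 0.2014, 0.012 ]), array([0.6043, 0.1958, 0.012 ]), array([0.5409, 0.0707, 0.012 ]), array([0.5899, 0.0652, 0.012 ])]
housing [array([0.4536, 0.1409, 0.064 ]), array([0.5205, 0.1333, 0.064 ]), array([0.5132, 0.0615, 0.064 ]), array([0.4426, 0.0689, 0.064 ])]
base [array([ 0.4182, -0.0795,  0.012 ]), array([ 0.6053, -0.1005,  0.012 ])] [array([0.451 , 0.2229, 0.012 ]), array([0.6384, 0.2018, 0.012 ])]
```

Choosing between look-alikes: the grey tube in its plywood cradle, top (364,235) / side (340,294), is the workpiece. The red tubes at top (424,218) and (377,289) are decoys, and the tc2 close crop confirms this. Jig seat is about (0.5547, -0.0115) with its y axis at 83.7°.

```bash
python3 -c "
from h import *
to([.518,-.3287,.14],-15.3)"
```

```text
t 1.53 pos [ 0.496  -0.0083  0.2924] yaw -6.73 tilt [ 0.007 -0.009 -1.   ] F [ 4.3 -3.5  0.6] op 0.999
  shift cm [ 5.82 31.44 15.53] twist 8.6
```

```bash
python3 -c "
from h import *
for i in range(4):
    bot.capture('wrist'); to([.518,-.3287,.14],-15.3)"
```

```text
t 1.58 pos [ 0.4939 -0.0047  0.2918] yaw -6.84 tilt [ 0.005 -0.005 -1.   ] F [0.4 0.4 0.2] op 1.004
  shift cm [ 6.18 31.83 15.34] twist 8.5
t 1.63 pos [ 0.4914 -0.0018  0.2911] yaw -6.75 tilt [ 0.001 -0.002 -1.   ] F [ 0.1  0.2 -1.1] op 0.999
  shift cm [ 6.47 32.13 15.17] twist 8.5
t 1.68 pos [4.898e-01 1.000e-04 2.907e-01] yaw -6.62 tilt [-0.002 -0.001 -1.   ] F [ 0.1  0.8 -1.1] op 1.001
  shift cm [ 6.61 32.32 15.08] twist 8.7
t 1.73 pos [0.4891 0.0012 0.2905] yaw -6.51 tilt [-0.002 -0.    -1.   ] F [-0.3 -0.6 -1.3] op 1.002
  shift cm [ 6.65 32.44 15.06] twist 8.8
```

arm_command([
  {"dx": 2.5, "dy": 8, "dz": 3.5, "twist": 3, "claw": 1},
  {"dx": 3.5, "dy": 12, "dz": 6, "twist": 6, "claw": 1},
  {"dx": 4.5, "dy": 16, "dz": 9, "twist": 8, "claw": 1},
  {"dx": 5, "dy": 20, "dz": 11, "twist": 8.8, "claw": 1},
  {"dx": 6, "dy": 24, "dz": 13, "twist": 8.8, "claw": 1},
  {"dx": 6.4, "dy": 28, "dz": 14, "twist": 8.8, "claw": 1},
  {"dx": 6.6, "dy": 31, "dz": 15, "twist": 8.8, "claw": 1},
  {"dx": 6.65, "dy": 32.4, "dz": 15, "twist": 8.8, "claw": 1},
])

```text
time_s: 2.4
position: [0.5175, -0.2968, 0.1485]
tcp_rot: [[0.965, -0.261, -0.004], [-0.261, -0.965, 0.002], [-0.005, -0.001, -1.0]]
force: [0.4, 1.1, 0.3]
opening: 1.0
```

```bash
python3 -c "
from h import *
for i in range(5): a=bot.capture(['side','top','top','top','wrist'][i]); cv2.imwrite('pics/h%d.png'%i,a[:,:,::-1])
to([.518,-.3287,.027],-15.3)
import cv2
s=cv2.imread('pics/h0.png');cv2.imwrite('pics/h0c.png',cv2.resize(s[190:340,260:440],None,fx=4,fy=4))"
```

```text
t 2.65 pos [ 0.5175 -0.2959  0.1497] yaw -15.24 tilt [-0.004  0.002 -1.   ] F [ 0.2 -0.   0.2] op 0.997
  shift cm [ 0.96  3.16 12.27] twist 0.1
```

View pics/h4.png

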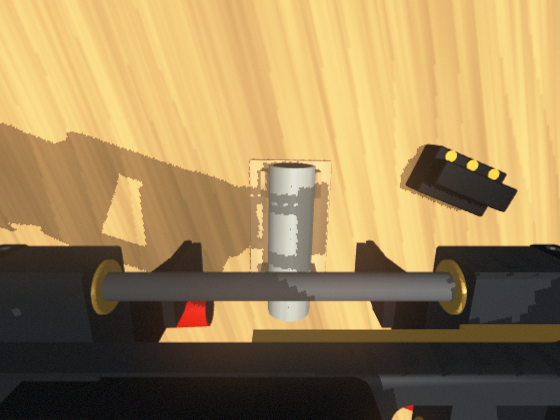

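View pics/h0c.png

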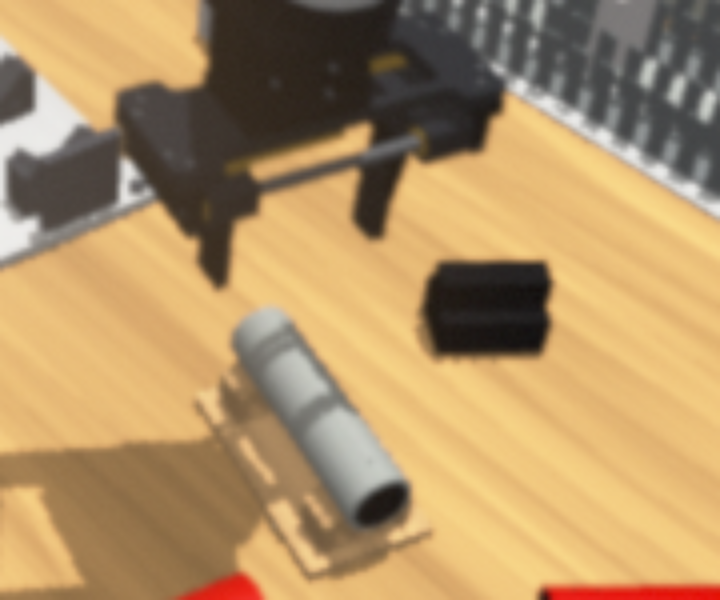

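```bash
python3 -c "
from h import *
s=bot.read_state()
for p in((291,175,.05),(289.5,300,.05),(291,163,.066),(289,320,.05)): 
  w=px2w('wrist',*p,s); print(np.round(w,4), np.round(s['tcp_rot'].T@(w-s['position'])*100,2))"
```

```text
[ 0.5369 -0.268   0.05  ] [ 1.18 -3.2   9.97]
[ 0.5054 -0.3835  0.05  ] [1.18 8.77 9.96]
[ 0.5394 -0.2562  0.066 ] [ 1.1  -4.4   8.37]
[ 0.4994 -0.4046  0.05  ] [ 1.16 10.96  9.96]
```

arm_command([
  {"dx": 1.15, "dy": 3, "dz": 2, "twist": 0, "claw": 1},
  {"dx": 1.15, "dy": 3, "dz": 5, "twist": 0, "claw": 1},
  {"dx": 1.15, "dy": 3, "dz": 8, "twist": 0, "claw": 1},
  {"dx": 1.15, "dy": 3, "dz": 10.5, "twist": 0, "claw": 1},
  {"dx": 1.15, "dy": 3, "dz": 12, "twist": 0, "claw": 1},
  {"dx": 1.15, "dy": 3, "dz": 12.3, "twist": 0, "claw": 1},
  {"dx": 1.15, "dy": 3, "dz": 12.3, "twist": 0, "claw": 1},
  {"dx": 1.15, "dy": 3, "dz": 12.3, "twist": 0, "claw": 1},
])

```text
time_s: 3.32
position: [0.5213, -0.3267, 0.028]
tcp_rot: [[0.965, -0.261, -0.003], [-0.261, -0.965, 0.001], [-0.003, 0.0, -1.0]]
force: [0.7, -0.3, 0.7]
opening: 0.998
```

```bash
python3 -c "
from h import *
for i in range(3): a=bot.capture('wrist')
cv2.imwrite('pics/g0.png',a[:,:,::-1])
to([.5185,-.3287,.027],-15.3)"
```

```text
t 3.47 pos [ 0.5214 -0.328   0.0285] yaw -15.19 tilt [-0.002 -0.001 -1.   ] F [ 0.8  0.1 -0. ] op 1.0
  shift cm [-0.26  0.15  0.15] twist 0.1
```

View pics/g0.png

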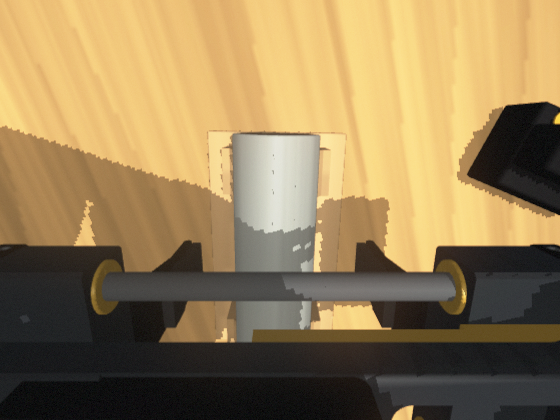

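Wrist view: the tube (columns 233–320) is centred between the fingers. I'm closing on it.

arm_command([
  {"dx": 0, "dy": 0, "dz": 0.1, "twist": 0, "claw": 0},
  {"dx": 0, "dy": 0, "dz": 0.1, "twist": 0, "claw": 0},
  {"dx": 0, "dy": 0, "dz": 0.1, "twist": 0, "claw": 0},
  {"dx": 0, "dy": 0, "dz": 0.1, "twist": 0, "claw": 0},
  {"dx": 0, "dy": 0, "dz": 0.1, "twist": 0, "claw": 0},
  {"dx": 0, "dy": 0, "dz": 0.1, "twist": 0, "claw": 0},
  {"dx": 0, "dy": 0, "dz": 0.1, "twist": 0, "claw": 0},
  {"dx": 0, "dy": 0, "dz": 0.1, "twist": 0, "claw": 0},
])

```text
time_s: 4.13
position: [0.5202, -0.3275, 0.0272]
tcp_rot: [[0.965, -0.261, -0.005], [-0.261, -0.965, 0.001], [-0.005, 0.0, -1.0]]
force: [-8.2, -1.5, 2.8]
opening: 0.478
```

Grip is at 0.478 opening (about 41 mm). Lifting now.

arm_command([
  {"dx": 0, "dy": 0, "dz": 0, "twist": 0, "claw": 0},
  {"dx": 0, "dy": 0, "dz": -1, "twist": 0, "claw": 0},
  {"dx": 0, "dy": 0, "dz": -3, "twist": 0, "claw": 0},
  {"dx": 0, "dy": 0, "dz": -6, "twist": 0, "claw": 0},
  {"dx": 0, "dy": 0, "dz": -9, "twist": 0, "claw": 0},
  {"dx": 0, "dy": 0, "dz": -11, "twist": 0, "claw": 0},
  {"dx": 0, "dy": 0, "dz": -12, "twist": 0, "claw": 0},
  {"dx": 0, "dy": 0, "dz": -12, "twist": 0, "claw": 0},
])

```text
time_s: 4.8
position: [0.5222, -0.3286, 0.1501]
tcp_rot: [[0.965, -0.261, 0.0], [-0.261, -0.965, -0.003], [0.001, 0.003, -1.0]]
force: [0.0, 0.3, -2.8]
opening: 0.449
```

```bash
python3 -c "
from h import *
for i in range(3): a=bot.capture('wrist')
cv2.imwrite('pics/l0.png',a[:,:,::-1])
to([.5555,-.0035,.14],-6.3)"
```

```text
t 4.95 pos [ 0.5198 -0.3267  0.1458] yaw -15.16 tilt [-0.007  0.003 -1.   ] F [-0.5  1.  -2.9] op 0.454
  shift cm [ -5.   -32.13   0.65] twist -8.9
```

View pics/l0.png

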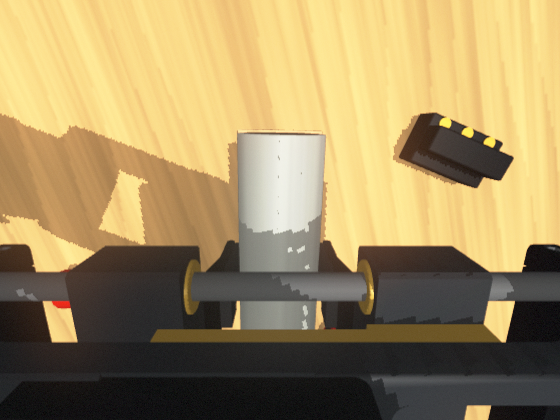

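```bash
python3 -c "
from h import *
c=bot.calibration('wrist');K=c['intrinsics'];T=np.array(c['T_tool_cam'])
def tl(u,v,z):
  d=T[:3,:3]@np.linalg.solve(K,[u,v,1.]);o=T[:3,3];return o+d*(z-o[2])/d[2]
print(tl(281,131,-.0388),tl(238,145,-.02),tl(325,145,-.02),tl(240,240,-.02),tl(321,240,-.02))
to([.5553,-.0065,.15],-6.3)"
```

```text
[ 0.00191387 -0.07056549 -0.0388    ] [-0.01723275 -0.0641245  -0.02      ] [ 0.0218926  -0.06417136 -0.02      ] [-0.0177783 -0.0186203 -0.02     ] [ 0.02182089 -0.01866051 -0.02      ]
t 4.95 pos [ 0.5198 -0.3267  0.1458] yaw -15.16 tilt [-0.007  0.003 -1.   ] F [-0.5  1.  -2.9] op 0.454
  shift cm [ -4.95 -31.83  -0.35] twist -8.9
```

arm_command([
  {"dx": -0.6, "dy": -4, "dz": -0.5, "twist": -1, "claw": 0},
  {"dx": -1.2, "dy": -8, "dz": -0.5, "twist": -3, "claw": 0},
  {"dx": -1.9, "dy": -12, "dz": -0.5, "twist": -5, "claw": 0},
  {"dx": -2.5, "dy": -16, "dz": -0.5, "twist": -7, "claw": 0},
  {"dx": -3.1, "dy": -20, "dz": -0.5, "twist": -8.9, "claw": 0},
  {"dx": -3.8, "dy": -24, "dz": -0.5, "twist": -8.9, "claw": 0},
  {"dx": -4.4, "dy": -28, "dz": -0.5, "twist": -8.9, "claw": 0},
  {"dx": -5, "dy": -31, "dz": -0.5, "twist": -8.9, "claw": 0},
])

```text
time_s: 5.62
position: [0.5512, -0.011, 0.1495]
tcp_rot: [[0.994, -0.108, -0.011], [-0.108, -0.994, 0.005], [-0.011, -0.004, -1.0]]
force: [0.7, -0.0, -3.6]
opening: 0.449
```

```bash
python3 -c "
from h import *
for i in range(5): a=bot.capture('wrist')
cv2.imwrite('pics/l1.png',a[:,:,::-1])
to([.5535,-.005,.10],-6.3)"
```

```text
t 5.87 pos [ 0.5519 -0.0144  0.1502] yaw -6.21 tilt [-0.009  0.003 -1.   ] F [ 0.  -1.7 -1.7] op 0.451
  shift cm [ 0.1  -0.94  5.02] twist 0.1
```

View pics/l1.png

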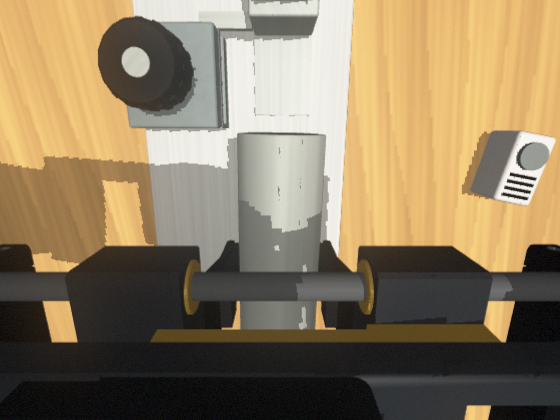

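Run:
```python
from h import *
t=cv2.imread('pics/l1.png')
cv2.imwrite('pics/l1a.png',cv2.resize(t[0:150,190:350],None,fx=4,fy=4,interpolation=cv2.INTER_CUBIC))
```

```text
(no output)
```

View pics/l1a.png

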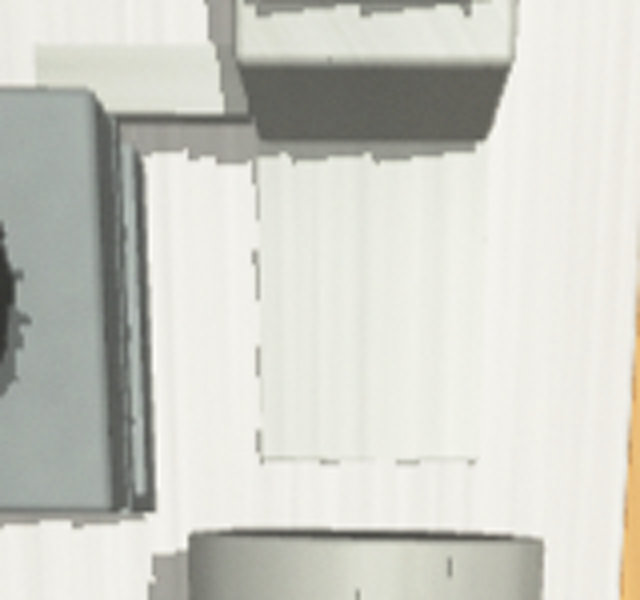

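Run:
```python
from h import *
s=bot.read_state()
xh=np.array([.994,-.1097,0])
def B(x,y,z):return px2w('wrist',190+x/4-.4,y/4-.4,z,s)
for nm,a,b,z in(('rail near',(262,460),(478,460),.014),('rail far',(256,165),(487,165),.014),('stop top front',(240,62),(515,62),.070),('stop bottom',(260,137),(487,137),.014),('tube',(190,545),(543,545),.168)):
    A,C=B(*a,z),B(*b,z);m=(A+C)/2;print(nm,np.round(m,4),'w',round(np.linalg.norm(C-A),4),'lat',round(float(m@xh)*1000,1), 'along',round(float(m@np.array([.1097,.994,0])),4))
print('tcp lat',s['position']@xh*1000)
```

```text
rail near [0.5639 0.0671 0.014 ] w 0.0497 lat 553.2 along 0.1285
rail far [0.5706 0.1279 0.014 ] w 0.0502 lat 553.1 along 0.1897
stop top front [0.5717 0.1305 0.07  ] w 0.0476 lat 553.9 along 0.1924
stop bottom [0.5716 0.1333 0.014 ] w 0.049 lat 553.5 along 0.1952
tube [0.5616 0.0528 0.168 ] w 0.04 lat 552.4 along 0.1141
tcp lat 550.2056488484744
```

```bash
python3 -c "
from h import *
to([.554,-.005,.06],-6.3)"
```

```text
t 5.87 pos [ 0.5519 -0.0144  0.1502] yaw -6.21 tilt [-0.009  0.003 -1.   ] F [ 0.  -1.7 -1.7] op 0.451
  shift cm [ 0.19 -0.94  9.02] twist 0.1
```

arm_command([
  {"dx": 0.2, "dy": -0.95, "dz": 0.5, "twist": 0.1, "claw": 0},
  {"dx": 0.2, "dy": -0.95, "dz": 2, "twist": 0.1, "claw": 0},
  {"dx": 0.2, "dy": -0.95, "dz": 4, "twist": 0.1, "claw": 0},
  {"dx": 0.2, "dy": -0.95, "dz": 6, "twist": 0.1, "claw": 0},
  {"dx": 0.2, "dy": -0.95, "dz": 7.8, "twist": 0.1, "claw": 0},
  {"dx": 0.2, "dy": -0.95, "dz": 8.7, "twist": 0.1, "claw": 0},
  {"dx": 0.2, "dy": -0.95, "dz": 9, "twist": 0.1, "claw": 0},
  {"dx": 0.2, "dy": -0.95, "dz": 9, "twist": 0.1, "claw": 0},
])

```text
time_s: 6.53
position: [0.5538, -0.0055, 0.0592]
tcp_rot: [[0.994, -0.111, -0.011], [-0.111, -0.994, 0.003], [-0.011, -0.002, -1.0]]
force: [0.3, -0.1, -3.0]
opening: 0.452
```

```bash
python3 -c "
from h import *
for i in range(5): a=bot.capture('side')
cv2.imwrite('pics/l2.png',cv2.resize(a[160:280,180:340,::-1],None,fx=4.5,fy=4.5,interpolation=cv2.INTER_CUBIC))
to([.554,-.005,.039],-6.3)"
```

```text
t 6.78 pos [ 0.555  -0.0051  0.0612] yaw -6.32 tilt [-0.007  0.003 -1.   ] F [-0.3  0.2 -2.4] op 0.451
  shift cm [-0.09  0.    2.23] twist -0.0
```

View pics/l2.png

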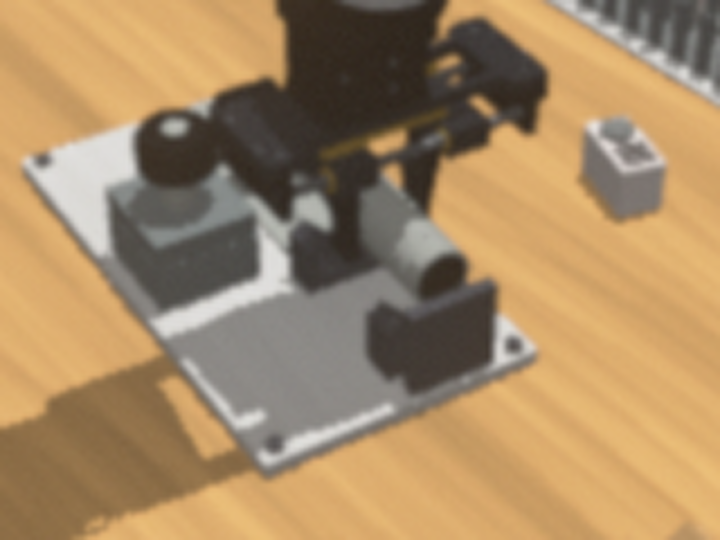

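Side view: the tube is over both V-blocks and its near end (440,275) is clear of the end plate. Lowering slowly.

arm_command([
  {"dx": -0.05, "dy": 0, "dz": 0.4, "twist": 0, "claw": 0},
  {"dx": -0.05, "dy": 0, "dz": 0.7, "twist": 0, "claw": 0},
  {"dx": -0.05, "dy": 0, "dz": 1.0, "twist": 0, "claw": 0},
  {"dx": -0.07, "dy": 0, "dz": 1.3, "twist": 0, "claw": 0},
  {"dx": -0.07, "dy": 0, "dz": 1.6, "twist": 0, "claw": 0},
  {"dx": -0.08, "dy": 0, "dz": 1.8, "twist": 0, "claw": 0},
  {"dx": -0.08, "dy": 0, "dz": 1.9, "twist": 0, "claw": 0},
  {"dx": -0.08, "dy": 0, "dz": 1.9, "twist": 0, "claw": 0},
])

```text
time_s: 7.45
position: [0.5538, -0.0049, 0.0418]
tcp_rot: [[0.994, -0.11, -0.008], [-0.11, -0.994, 0.003], [-0.008, -0.002, -1.0]]
force: [0.9, 0.3, -3.3]
opening: 0.451
```

```bash
python3 -c "
from h import *
for i in range(4): a=bot.capture('side'); to([.554,-.005,.039],-6.3)"
```

```text
t 7.5 pos [ 0.554  -0.005   0.0421] yaw -6.32 tilt [-0.007  0.003 -1.   ] F [-0.2 -1.1 -2.3] op 0.448
  shift cm [0.   0.   0.31] twist -0.0
t 7.55 pos [ 0.5541 -0.005   0.0422] yaw -6.32 tilt [-0.007  0.003 -1.   ] F [ 0.6  0.5 -2.2] op 0.452
  shift cm [-0.01  0.    0.32] twist -0.0
t 7.6 pos [ 0.5542 -0.005   0.0423] yaw -6.32 tilt [-0.007  0.003 -1.   ] F [-0.2  0.2 -3.2] op 0.452
  shift cm [-0.02  0.    0.33] twist -0.0
t 7.65 pos [ 0.5542 -0.005   0.0424] yaw -6.32 tilt [-0.007  0.002 -1.   ] F [ 0.3  0.2 -2.6] op 0.446
  shift cm [-0.02 -0.    0.34] twist -0.0
```

arm_command([
  {"dx": 0, "dy": 0, "dz": 0.1, "twist": 0, "claw": 0},
  {"dx": 0, "dy": 0, "dz": 0.2, "twist": 0, "claw": 0},
  {"dx": 0, "dy": 0, "dz": 0.25, "twist": 0, "claw": 0},
  {"dx": 0, "dy": 0, "dz": 0.25, "twist": 0, "claw": 0},
])

```text
time_s: 7.98
position: [0.5543, -0.0051, 0.04]
tcp_rot: [[0.994, -0.11, -0.006], [-0.11, -0.994, 0.002], [-0.007, -0.002, -1.0]]
force: [0.6, 0.3, -1.5]
opening: 0.45
```

```bash
python3 -c "
from h import *
for i in range(2): a=bot.capture('side'); to([.554,-.005,.039],-6.3)"
```

```text
t 8.03 pos [ 0.5543 -0.005   0.04  ] yaw -6.3 tilt [-0.006  0.002 -1.   ] F [ 1.  -0.4 -1.9] op 0.451
  shift cm [-0.03 -0.    0.1 ] twist -0.0
t 8.08 pos [ 0.5543 -0.0051  0.04  ] yaw -6.3 tilt [-0.006  0.002 -1.   ] F [-0.3 -0.8 -1. ] op 0.454
  shift cm [-0.03 -0.    0.1 ] twist -0.0
```

arm_command([
  {"dx": 0, "dy": 0, "dz": 0.1, "twist": 0, "claw": 0},
  {"dx": 0, "dy": 0, "dz": 0.2, "twist": 0, "claw": 0},
  {"dx": 0, "dy": 0, "dz": 0.2, "twist": 0, "claw": 0},
  {"dx": 0, "dy": 0, "dz": 0.2, "twist": 0, "claw": 0},
])

```text
time_s: 8.42
position: [0.5545, -0.0052, 0.0396]
tcp_rot: [[0.994, -0.108, -0.005], [-0.108, -0.994, 0.002], [-0.006, -0.001, -1.0]]
force: [-2.4, 0.2, 10.7]
opening: 0.452
```

```bash
python3 -c "
from h import *
for i in range(2): a=bot.capture('side'); to([.554,-.005,.039],-6.3)"
```

```text
t 8.47 pos [ 0.5545 -0.0052  0.0396] yaw -6.22 tilt [-0.005  0.002 -1.   ] F [-1.4 -0.1  8.1] op 0.448
  shift cm [-0.06 -0.02  0.06] twist 0.1
t 8.52 pos [ 0.5545 -0.0052  0.0396] yaw -6.22 tilt [-0.005  0.002 -1.   ] F [-1.8 -0.8  9.8] op 0.449
  shift cm [-0.05 -0.02  0.06] twist 0.1
```

Seated: contact force is about 12 N up at tube height 58.4 mm, with little side force. Releasing and rising.

arm_command([
  {"dx": 0, "dy": 0, "dz": 0, "twist": 0, "claw": 0.6},
  {"dx": 0, "dy": 0, "dz": 0, "twist": 0, "claw": 0.8},
  {"dx": 0, "dy": 0, "dz": 0, "twist": 0, "claw": 0.8},
  {"dx": 0, "dy": 0, "dz": 0, "twist": 0, "claw": 0.8},
  {"dx": 0, "dy": 0, "dz": -2, "twist": 0, "claw": 0.8},
  {"dx": 0, "dy": 0, "dz": -5, "twist": 0, "claw": 0.8},
  {"dx": 0, "dy": 0, "dz": -9, "twist": 0, "claw": 0.8},
  {"dx": 0, "dy": 0, "dz": -12, "twist": 0, "claw": 0.8},
])

```text
time_s: 9.18
position: [0.5555, -0.0054, 0.1613]
tcp_rot: [[0.994, -0.109, -0.005], [-0.109, -0.994, 0.002], [-0.005, -0.001, -1.0]]
force: [1.5, 0.2, -0.3]
opening: 0.792
```

```bash
python3 -c "
from h import *
for i in range(5): a=bot.capture('wrist')
cv2.imwrite('pics/r0.png',a[:,:,::-1])
to([.579,.215,.16],83.7)"
```

```text
t 9.43 pos [ 0.5544 -0.0053  0.159 ] yaw -6.23 tilt [-0.007  0.002 -1.   ] F [-0.3 -0.1 -0.1] op 0.803
  shift cm [  0.05 -22.16  -0.08] twist -89.9
```

View pics/r0.png

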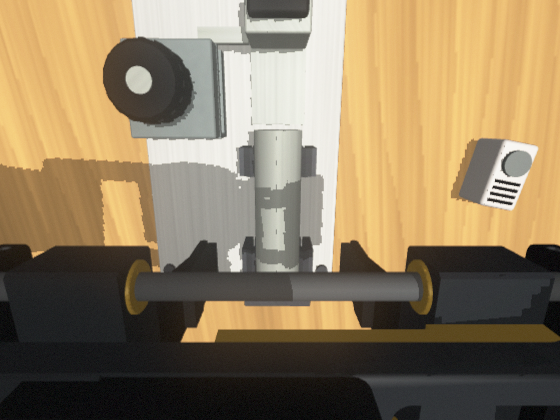

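arm_command([
  {"dx": 0.1, "dy": -3, "dz": -1, "twist": -7, "claw": 0},
  {"dx": 0.1, "dy": -6, "dz": -1, "twist": -14, "claw": 0},
  {"dx": 0.1, "dy": -9, "dz": -1, "twist": -21, "claw": 0},
  {"dx": 0.1, "dy": -12, "dz": -1, "twist": -28, "claw": 0},
  {"dx": 0.1, "dy": -15, "dz": -1, "twist": -35, "claw": 0},
  {"dx": 0.1, "dy": -18, "dz": -1, "twist": -42, "claw": 0},
  {"dx": 0.1, "dy": -20, "dz": -1, "twist": -49, "claw": 0},
  {"dx": 0.1, "dy": -21.8, "dz": -1, "twist": -56, "claw": 0},
])

```text
time_s: 10.1
position: [0.5775, 0.213, 0.1664]
tcp_rot: [[0.64, 0.768, -0.012], [0.768, -0.64, 0.001], [-0.006, -0.01, -1.0]]
force: [0.1, -0.2, -0.3]
opening: 0.279
```

```bash
python3 -c "
from h import *
bot.capture('top');bot.capture('top')
to([.5785,.2109,.16],83.7); print(px2w('top',126,251,.08))"
```

```text
t 10.2 pos [0.5778 0.2138 0.1666] yaw 50.0 tilt [-0.011  0.002 -1.   ] F [-0.   0.4 -0.4] op 0.189
  shift cm [-0.17  0.25  0.66] twist -33.7
[0.43658071 0.41362041 0.08      ]
```

arm_command([
  {"dx": -0.1, "dy": 0.2, "dz": 0, "twist": -7, "claw": 0},
  {"dx": -0.1, "dy": 0.2, "dz": 0, "twist": -14, "claw": 0},
  {"dx": -0.1, "dy": 0.2, "dz": 0, "twist": -21, "claw": 0},
  {"dx": -0.1, "dy": 0.2, "dz": 0, "twist": -28, "claw": 0},
  {"dx": -0.1, "dy": 0.2, "dz": 0, "twist": -33.7, "claw": 0},
  {"dx": -0.1, "dy": 0.2, "dz": 0, "twist": -33.7, "claw": 0},
  {"dx": -0.1, "dy": 0.2, "dz": 0, "twist": -33.7, "claw": 0},
])

```text
time_s: 10.78
position: [0.5778, 0.2106, 0.1651]
tcp_rot: [[0.115, 0.993, -0.014], [0.993, -0.115, 0.001], [-0.0, -0.014, -1.0]]
force: [-0.1, -0.7, 0.1]
opening: 0.005
```

```bash
python3 -c "
from h import *
for n in('top','side','wrist'):
  a=bot.capture(n); cv2.imwrite('pics/p_%s.png'%n,a[:,:,::-1])
to([.5785,.2109,.047],83.7)
s=cv2.imread('pics/p_side.png');cv2.imwrite('pics/p_sc.png',cv2.resize(s[130:280,160:340],None,fx=4,fy=4))"
```

```text
t 10.93 pos [0.5784 0.2112 0.166 ] yaw 83.54 tilt [-0.012  0.002 -1.   ] F [ 0.   0.1 -0.4] op 0.005
  shift cm [-0.03  0.16 11.9 ] twist -0.2
```

View pics/p_wrist.png

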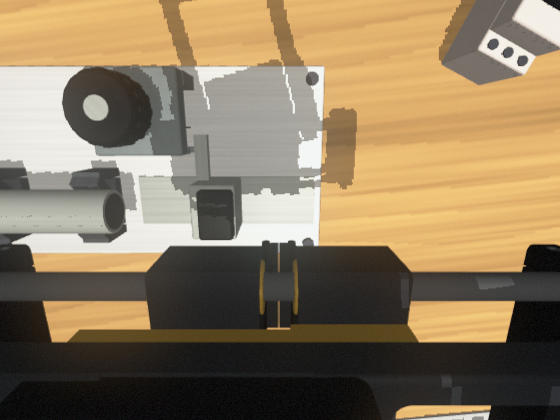

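View pics/p_sc.png

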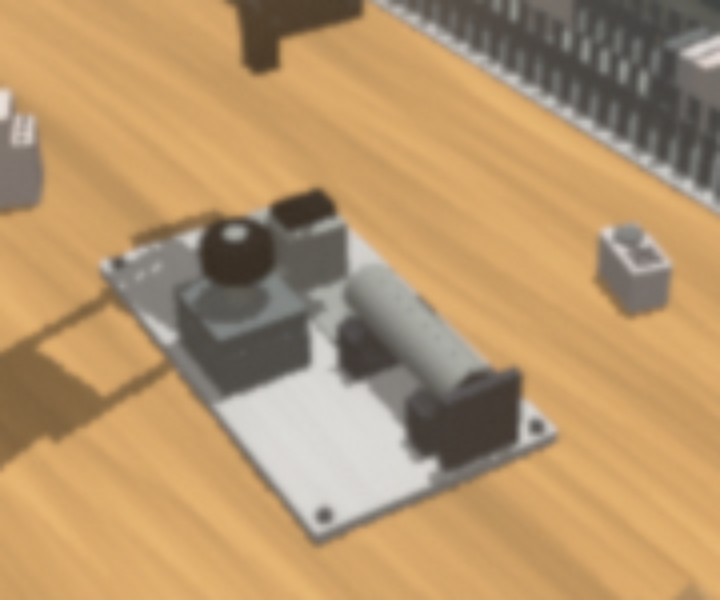

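arm_command([
  {"dx": 0, "dy": 0.15, "dz": 1, "twist": 0, "claw": 0},
  {"dx": 0, "dy": 0.15, "dz": 3.5, "twist": 0, "claw": 0},
  {"dx": 0, "dy": 0.15, "dz": 6, "twist": 0, "claw": 0},
  {"dx": 0, "dy": 0.15, "dz": 8.5, "twist": 0, "claw": 0},
  {"dx": 0, "dy": 0.15, "dz": 10.5, "twist": 0, "claw": 0},
  {"dx": 0, "dy": 0.15, "dz": 11.6, "twist": 0, "claw": 0},
  {"dx": 0, "dy": 0.15, "dz": 11.8, "twist": 0, "claw": 0},
  {"dx": 0, "dy": 0.15, "dz": 11.8, "twist": 0, "claw": 0},
])

```text
time_s: 11.6
position: [0.5781, 0.2111, 0.0471]
tcp_rot: [[0.113, 0.994, -0.013], [0.994, -0.113, 0.001], [-0.0, -0.013, -1.0]]
force: [0.4, 0.4, -0.2]
opening: 0.003
```

```bash
python3 -c "
from h import *
for n in('top','top','side','side','wrist'):
  a=bot.capture(n); cv2.imwrite('pics/q_%s.png'%n,a[:,:,::-1])
to([.5785,.2109,.047],83.7)
s=cv2.imread('pics/q_side.png');cv2.imwrite('pics/q_sc.png',cv2.resize(s[130:280,160:340],None,fx=4,fy=4))"
```

```text
t 11.85 pos [0.5795 0.2114 0.0494] yaw 83.54 tilt [-0.009  0.002 -1.   ] F [-0.7  0.3 -0.3] op 0.006
  shift cm [-0.06 -0.09  0.24] twist -0.2
```

View pics/q_wrist.png

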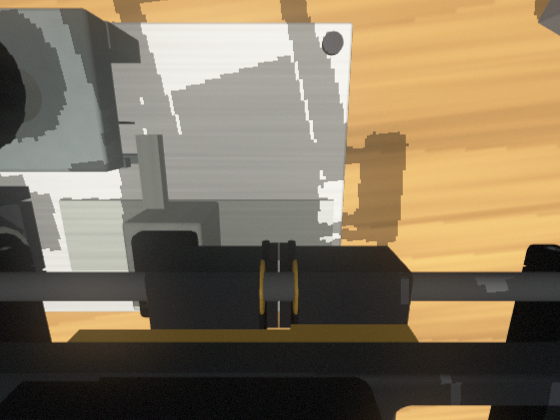

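View pics/q_sc.png

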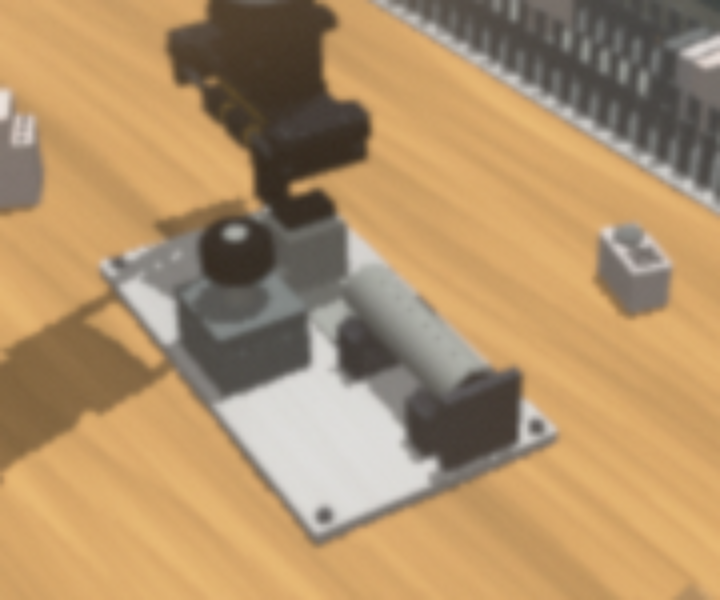

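arm_command([
  {"dx": -0.5, "dy": 0, "dz": 0.1, "twist": 0, "claw": 0},
  {"dx": -1, "dy": 0, "dz": 0.1, "twist": 0, "claw": 0},
  {"dx": -1.5, "dy": 0, "dz": 0.1, "twist": 0, "claw": 0},
  {"dx": -2, "dy": 0, "dz": 0.1, "twist": 0, "claw": 0},
  {"dx": -2.4, "dy": 0, "dz": 0.1, "twist": 0, "claw": 0},
  {"dx": -2.4, "dy": 0, "dz": 0.1, "twist": 0, "claw": 0},
])

```text
time_s: 12.35
position: [0.5766, 0.1864, 0.0483]
tcp_rot: [[0.114, 0.993, -0.01], [0.994, -0.114, 0.002], [0.001, -0.01, -1.0]]
force: [0.2, -0.5, -0.0]
opening: 0.007
```

arm_command([
  {"dx": -0.3, "dy": 0, "dz": 0, "twist": 0, "claw": 0},
  {"dx": -0.6, "dy": 0, "dz": 0, "twist": 0, "claw": 0},
  {"dx": -0.6, "dy": 0, "dz": 0, "twist": 0, "claw": 0},
])

```text
time_s: 12.6
position: [0.576, 0.1803, 0.0483]
tcp_rot: [[0.114, 0.993, -0.009], [0.993, -0.114, 0.002], [0.001, -0.01, -1.0]]
force: [0.9, 0.6, -0.4]
opening: 0.006
```

arm_command([
  {"dx": -0.3, "dy": 0, "dz": 0, "twist": 0, "claw": 0},
  {"dx": -0.5, "dy": 0, "dz": 0, "twist": 0, "claw": 0},
  {"dx": -0.5, "dy": 0, "dz": 0, "twist": 0, "claw": 0},
])

```text
time_s: 12.85
position: [0.5754, 0.1753, 0.0483]
tcp_rot: [[0.114, 0.993, -0.009], [0.993, -0.114, 0.002], [0.001, -0.01, -1.0]]
force: [-0.0, 2.3, 0.5]
opening: 0.005
```

arm_command([
  {"dx": -0.3, "dy": 0, "dz": 0, "twist": 0, "claw": 0},
  {"dx": -0.6, "dy": 0, "dz": 0, "twist": 0, "claw": 0},
  {"dx": -0.6, "dy": 0, "dz": 0, "twist": 0, "claw": 0},
])

```text
time_s: 13.1
position: [0.5747, 0.1689, 0.0483]
tcp_rot: [[0.114, 0.993, -0.01], [0.993, -0.114, 0.002], [0.001, -0.01, -1.0]]
force: [0.1, 1.3, 0.3]
opening: 0.005
```

arm_command([
  {"dx": -0.3, "dy": 0, "dz": 0, "twist": 0, "claw": 0},
  {"dx": -0.5, "dy": 0, "dz": 0, "twist": 0, "claw": 0},
  {"dx": -0.5, "dy": 0, "dz": 0, "twist": 0, "claw": 0},
])

```text
time_s: 13.35
position: [0.574, 0.1632, 0.0483]
tcp_rot: [[0.115, 0.993, -0.01], [0.993, -0.115, 0.002], [0.001, -0.01, -1.0]]
force: [0.0, 1.1, 1.0]
opening: 0.004
```

arm_command([
  {"dx": -0.2, "dy": 0, "dz": 0, "twist": 0, "claw": 0},
  {"dx": -0.4, "dy": 0, "dz": 0, "twist": 0, "claw": 0},
  {"dx": -0.4, "dy": 0, "dz": 0, "twist": 0, "claw": 0},
])

```text
time_s: 13.6
position: [0.5736, 0.1591, 0.0483]
tcp_rot: [[0.115, 0.993, -0.01], [0.993, -0.115, 0.002], [0.001, -0.01, -1.0]]
force: [-0.0, 3.0, -0.1]
opening: 0.003
```

arm_command([
  {"dx": -0.2, "dy": 0, "dz": 0, "twist": 0, "claw": 0},
  {"dx": -0.4, "dy": 0, "dz": 0, "twist": 0, "claw": 0},
  {"dx": -0.4, "dy": 0, "dz": 0, "twist": 0, "claw": 0},
])

```text
time_s: 13.85
position: [0.5735, 0.1576, 0.0484]
tcp_rot: [[0.117, 0.993, -0.008], [0.993, -0.117, 0.006], [0.005, -0.009, -1.0]]
force: [1.7, 11.0, -2.5]
opening: 0.004
```

arm_command([
  {"dx": -0.2, "dy": 0, "dz": 0, "twist": 0, "claw": 0},
  {"dx": -0.4, "dy": 0, "dz": 0, "twist": 0, "claw": 0},
  {"dx": -0.4, "dy": 0, "dz": 0, "twist": 0, "claw": 0},
])

```text
time_s: 14.1
position: [0.5736, 0.1573, 0.0484]
tcp_rot: [[0.12, 0.993, -0.006], [0.993, -0.12, 0.012], [0.011, -0.007, -1.0]]
force: [1.6, 15.8, -2.1]
opening: 0.009
```

arm_command([
  {"dx": -0.2, "dy": 0, "dz": 0, "twist": 0, "claw": 0},
  {"dx": -0.4, "dy": 0, "dz": 0, "twist": 0, "claw": 0},
  {"dx": -0.4, "dy": 0, "dz": 0, "twist": 0, "claw": 0},
])

```text
time_s: 14.35
position: [0.5737, 0.1574, 0.0485]
tcp_rot: [[0.122, 0.992, -0.004], [0.992, -0.122, 0.019], [0.018, -0.006, -1.0]]
force: [1.4, 16.8, -1.2]
opening: 0.005
```

```bash
python3 -c "
from h import *
a=bot.capture('side')
to([.5785,.2109,.047],83.7)
s=a[:,:,::-1];cv2.imwrite('pics/u_sc.png',cv2.resize(s[130:280,160:340],None,fx=4,fy=4))"
```

```text
t 14.4 pos [0.5737 0.1574 0.0485] yaw 82.99 tilt [-0.004  0.018 -1.   ] F [ 1.  16.4 -1.3] op 0.003
  shift cm [ 5.37 -0.17  0.25] twist -0.7
```

View pics/u_sc.png

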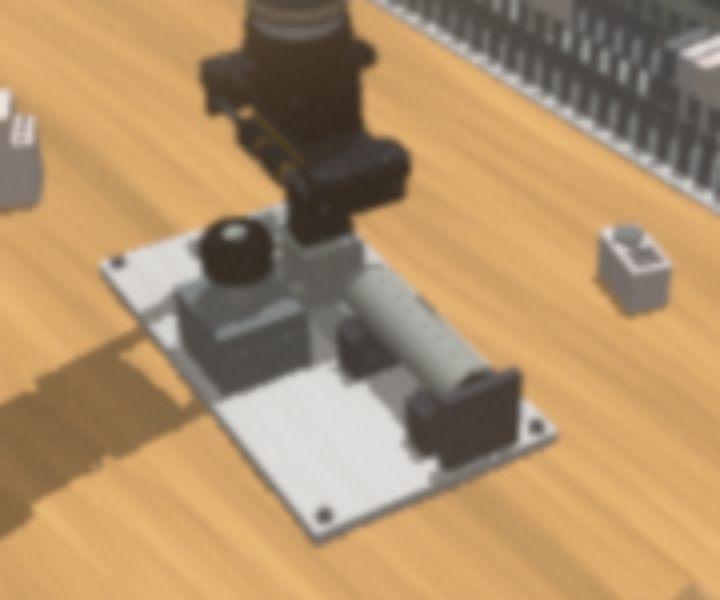

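Blocked at about 25 mm travel (16 N, no movement), so the slide is locked. I'm backing off and going to the knob.

arm_command([
  {"dx": 0.6, "dy": 0, "dz": 0, "twist": 0, "claw": 0},
  {"dx": 1.2, "dy": 0, "dz": 0, "twist": 0, "claw": 0},
  {"dx": 1.5, "dy": 0, "dz": -2, "twist": 0, "claw": 0.5},
  {"dx": 1.5, "dy": 0, "dz": -5, "twist": 0, "claw": 1},
  {"dx": 1.5, "dy": 0, "dz": -8, "twist": 0, "claw": 1},
  {"dx": 1.5, "dy": 0, "dz": -11, "twist": 0, "claw": 1},
  {"dx": 1.5, "dy": 0, "dz": -13, "twist": 0, "claw": 1},
  {"dx": 1.5, "dy": 0, "dz": -13, "twist": 0, "claw": 1},
])

```text
time_s: 15.07
position: [0.5791, 0.1692, 0.1838]
tcp_rot: [[0.122, 0.993, 0.006], [0.992, -0.122, 0.018], [0.018, 0.003, -1.0]]
force: [0.2, -0.3, -0.4]
opening: 0.372
```

```bash
python3 -c "
from h import *
for i in range(4):a=bot.capture('wrist')
s=bot.read_state()
to([.482,.103,.18],83.7)
a=bot.capture('wrist');cv2.imwrite('pics/k0.png',a[:,:,::-1])
import pickle;pickle.dump(s,open('sk.pkl','wb'))"
```

```text
t 15.27 pos [0.5748 0.1693 0.1775] yaw 82.98 tilt [-0.007  0.018 -1.   ] F [-0.8 -0.5  0.2] op 0.558
  shift cm [-7.71 -8.41 -0.3 ] twist -0.7
```

View pics/k0.png

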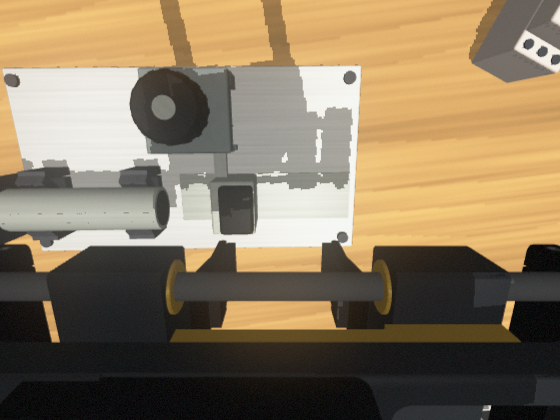

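```bash
python3 -c "
from h import *
import pickle;s=pickle.load(open('sk.pkl','rb'))
for p in((163.5,107.5,.117),(161,108,.112)): print(px2w('wrist',*p,s))
to([.482,.102,.18],83.7)"
```

```text
[0.48199125 0.10260583 0.117     ]
[0.48159813 0.09918829 0.112     ]
t 15.32 pos [0.5747 0.1694 0.1771] yaw 82.97 tilt [-0.008  0.018 -1.   ] F [-0.1  0.  -0.1] op 0.599
  shift cm [-7.81 -8.38 -0.34] twist -0.7
```

arm_command([
  {"dx": -2.5, "dy": -2.7, "dz": -0.3, "twist": 0, "claw": 1},
  {"dx": -5, "dy": -5.4, "dz": -0.3, "twist": 0, "claw": 1},
  {"dx": -7, "dy": -7.5, "dz": 0, "twist": 0, "claw": 1},
  {"dx": -7.8, "dy": -8.4, "dz": 0, "twist": 0, "claw": 1},
  {"dx": -7.8, "dy": -8.4, "dz": 1, "twist": 0, "claw": 1},
  {"dx": -7.8, "dy": -8.4, "dz": 2, "twist": 0, "claw": 1},
  {"dx": -7.8, "dy": -8.4, "dz": 2, "twist": 0, "claw": 1},
])

```text
time_s: 15.9
position: [0.4793, 0.1022, 0.1542]
tcp_rot: [[0.123, 0.992, -0.014], [0.992, -0.123, 0.018], [0.016, -0.016, -1.0]]
force: [-1.4, -0.6, 0.1]
opening: 0.992
```

```bash
python3 -c "
from h import *
for i in range(4):a=bot.capture('wrist')
cv2.imwrite('pics/k1.png',a[:,:,::-1])
to([.4815,.1015,.086],83.7)"
```

```text
t 16.1 pos [0.4818 0.1026 0.1564] yaw 82.99 tilt [-0.008  0.018 -1.   ] F [ 0.8  1.  -0.5] op 0.999
  shift cm [-0.23  0.06  7.04] twist -0.7
```

View pics/k1.png

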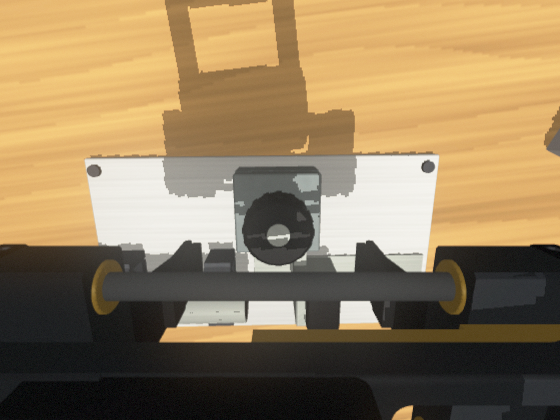

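```bash
python3 -c "
from h import *
s=bot.read_state()
for p in((278.5,236.5,.117),(278.5,228,.110)): print(px2w('wrist',*p,s), s['tcp_rot'].T@(px2w('wrist',*p,s)-s['position']))"
```

```text
[0.4836152  0.10301125 0.117     ] [2.07747026e-06 2.18887786e-03 3.93976656e-02]
[0.47976599 0.10359165 0.11      ] [-6.47234544e-06 -1.63049688e-03  4.64379485e-02]
```

arm_command([
  {"dx": -0.1, "dy": 0.15, "dz": 1, "twist": 0, "claw": 1},
  {"dx": -0.2, "dy": 0.15, "dz": 3, "twist": 0, "claw": 1},
  {"dx": -0.2, "dy": 0.15, "dz": 5, "twist": 0, "claw": 1},
  {"dx": -0.2, "dy": 0.15, "dz": 6.5, "twist": 0, "claw": 1},
  {"dx": -0.2, "dy": 0.15, "dz": 7.05, "twist": 0, "claw": 1},
  {"dx": -0.2, "dy": 0.15, "dz": 7.1, "twist": 0, "claw": 1},
  {"dx": -0.2, "dy": 0.15, "dz": 7.1, "twist": 0, "claw": 1},
])

```text
time_s: 16.68
position: [0.4826, 0.1017, 0.0852]
tcp_rot: [[0.122, 0.993, -0.008], [0.992, -0.122, 0.018], [0.016, -0.01, -1.0]]
force: [-0.1, 0.6, 0.6]
opening: 1.001
```

```bash
python3 -c "
from h import *
for i in range(4):a=bot.capture('side')
cv2.imwrite('pics/k2.png',cv2.resize(a[130:280,160:340,::-1],None,fx=4,fy=4))
to([.4825,.1015,.086],83.7)"
```

```text
t 16.88 pos [0.4832 0.1017 0.0862] yaw 83.0 tilt [-0.006  0.017 -1.   ] F [ 1.  -0.3 -0. ] op 1.0
  shift cm [-0.03 -0.07  0.02] twist -0.7
```

View pics/k2.png

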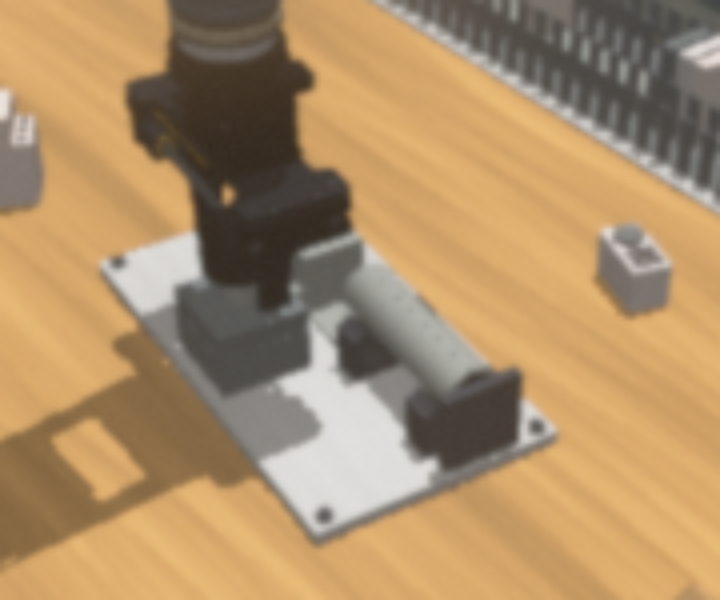

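The fingers straddle the knob. Closing on it.

arm_command([
  {"dx": 0, "dy": -0.05, "dz": 0, "twist": 0, "claw": 0},
  {"dx": 0, "dy": -0.05, "dz": 0, "twist": 0, "claw": 0},
  {"dx": 0, "dy": -0.05, "dz": 0, "twist": 0, "claw": 0},
  {"dx": 0, "dy": -0.05, "dz": 0, "twist": 0, "claw": 0},
  {"dx": 0, "dy": -0.05, "dz": 0, "twist": 0, "claw": 0},
  {"dx": 0, "dy": -0.05, "dz": 0, "twist": 0, "claw": 0},
  {"dx": 0, "dy": -0.05, "dz": 0, "twist": 0, "claw": 0},
  {"dx": 0, "dy": -0.05, "dz": 0, "twist": 0, "claw": 0},
])

```text
time_s: 17.55
position: [0.4828, 0.103, 0.0863]
tcp_rot: [[0.123, 0.992, -0.006], [0.992, -0.123, 0.02], [0.019, -0.008, -1.0]]
force: [0.2, 5.9, 0.2]
opening: 0.562
```

arm_command([
  {"dx": 0, "dy": 0, "dz": 0, "twist": 7, "claw": 0},
  {"dx": 0, "dy": 0, "dz": 0, "twist": 14, "claw": 0},
  {"dx": 0, "dy": 0, "dz": 0, "twist": 21, "claw": 0},
  {"dx": 0, "dy": 0, "dz": 0, "twist": 28, "claw": 0},
  {"dx": 0, "dy": 0, "dz": 0, "twist": 35, "claw": 0},
  {"dx": 0, "dy": 0, "dz": 0, "twist": 42, "claw": 0},
  {"dx": 0, "dy": 0, "dz": 0, "twist": 45, "claw": 0},
  {"dx": 0, "dy": 0, "dz": 0, "twist": 45, "claw": 0},
])

```text
time_s: 18.22
position: [0.4821, 0.1018, 0.0862]
tcp_rot: [[0.789, 0.615, -0.007], [0.615, -0.789, 0.018], [0.005, -0.018, -1.0]]
force: [-2.3, -5.8, 1.0]
opening: 0.562
```

```bash
python3 -c "
from h import *
a=bot.capture('top')
to([.4825,.1015,.086],0);print(bot.read_state()['moment'])"
```

```text
t 18.27 pos [0.4821 0.1018 0.0863] yaw 37.95 tilt [-0.007  0.018 -1.   ] F [-1.9 -5.1  1.5] op 0.565
  shift cm [0.01 0.05 0.02] twist 38.0
[-0.74034124 -0.0963116  -0.13585803]
```

arm_command([
  {"dx": 0, "dy": 0, "dz": 0, "twist": 7, "claw": 0},
  {"dx": 0, "dy": 0, "dz": 0, "twist": 14, "claw": 0},
  {"dx": 0, "dy": 0, "dz": 0, "twist": 21, "claw": 0},
  {"dx": 0, "dy": 0, "dz": 0, "twist": 28, "claw": 0},
  {"dx": 0, "dy": 0, "dz": 0, "twist": 35, "claw": 0},
  {"dx": 0, "dy": 0, "dz": 0, "twist": 41, "claw": 0},
  {"dx": 0, "dy": 0, "dz": 0, "twist": 41, "claw": 0},
  {"dx": 0, "dy": 0, "dz": 0, "twist": 41, "claw": 0},
])

```text
time_s: 18.93
position: [0.4807, 0.1011, 0.086]
tcp_rot: [[0.999, -0.053, -0.009], [-0.053, -0.998, 0.017], [-0.01, -0.016, -1.0]]
force: [-4.0, -3.8, 1.1]
opening: 0.569
```

arm_command([
  {"dx": 0, "dy": 0, "dz": 0, "twist": 0, "claw": 1},
  {"dx": 0, "dy": 0, "dz": 0, "twist": 0, "claw": 1},
  {"dx": 0, "dy": 0, "dz": 0, "twist": 0, "claw": 1},
  {"dx": 0, "dy": 0, "dz": -2, "twist": 0, "claw": 1},
  {"dx": 0, "dy": 0, "dz": -5, "twist": 0, "claw": 1},
  {"dx": 0, "dy": 0, "dz": -8, "twist": 0, "claw": 1},
  {"dx": 0, "dy": 0, "dz": -9, "twist": 0, "claw": 1},
])

```text
time_s: 19.52
position: [0.484, 0.0998, 0.1796]
tcp_rot: [[0.999, -0.052, -0.002], [-0.052, -0.999, 0.017], [-0.003, -0.017, -1.0]]
force: [1.2, -0.1, 0.2]
opening: 0.969
```

```bash
python3 -c "
from h import *
for i in range(3):a=bot.capture('wrist')
cv2.imwrite('pics/k3.png',a[:,:,::-1])
to([.576,.176,.175],83.7)"
```

```text
t 19.67 pos [0.4823 0.0997 0.1768] yaw -2.99 tilt [-0.007  0.017 -1.   ] F [-0.2 -0.1 -0.8] op 0.99
  shift cm [ 8.96 -8.1   0.24] twist -86.7
```

View pics/k3.png

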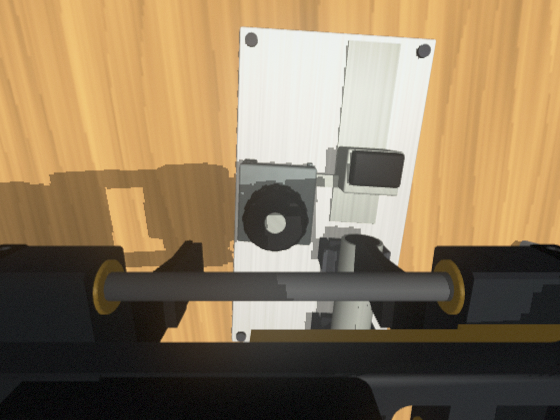

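arm_command([
  {"dx": 1.5, "dy": -2, "dz": -0.5, "twist": -7, "claw": 0},
  {"dx": 3, "dy": -4, "dz": -0.5, "twist": -14, "claw": 0},
  {"dx": 4.5, "dy": -5, "dz": -0.5, "twist": -21, "claw": 0},
  {"dx": 6, "dy": -6.5, "dz": -0.5, "twist": -28, "claw": 0},
  {"dx": 7.5, "dy": -8, "dz": -0.5, "twist": -35, "claw": 0},
  {"dx": 8.5, "dy": -8.4, "dz": -0.5, "twist": -42, "claw": 0},
  {"dx": 9, "dy": -8.5, "dz": 0, "twist": -49, "claw": 0},
  {"dx": 9, "dy": -8.5, "dz": 0, "twist": -56, "claw": 0},
])

```text
time_s: 20.33
position: [0.5765, 0.1803, 0.1745]
tcp_rot: [[0.596, 0.803, -0.01], [0.803, -0.596, 0.016], [0.007, -0.018, -1.0]]
force: [-0.1, -0.3, 0.1]
opening: 0.477
```

```bash
python3 -c "
from h import *
for i in range(2):a=bot.capture('wrist')
to([.576,.182,.17],83.7)"
```

```text
t 20.43 pos [0.5754 0.18   0.175 ] yaw 53.01 tilt [-0.011  0.016 -1.   ] F [0.6 0.5 0.4] op 0.39
  shift cm [ 0.19 -0.07  0.5 ] twist -30.7
```

arm_command([
  {"dx": 0.2, "dy": 0, "dz": 0, "twist": -7, "claw": 0},
  {"dx": 0.2, "dy": 0, "dz": 0, "twist": -14, "claw": 0},
  {"dx": 0.2, "dy": 0, "dz": 0, "twist": -21, "claw": 0},
  {"dx": 0.2, "dy": 0, "dz": 0, "twist": -28, "claw": 0},
  {"dx": 0.2, "dy": 0, "dz": 0, "twist": -30.7, "claw": 0},
  {"dx": 0.2, "dy": 0, "dz": 0, "twist": -30.7, "claw": 0},
])

```text
time_s: 20.93
position: [0.5757, 0.1814, 0.1738]
tcp_rot: [[0.112, 0.994, -0.013], [0.994, -0.112, 0.016], [0.014, -0.015, -1.0]]
force: [-0.7, -1.2, 0.8]
opening: 0.016
```

```bash
python3 -c "
from h import *
for i in range(4):a=bot.capture('wrist')
cv2.imwrite('pics/m0.png',a[:,:,::-1])
to([.576,.184,.048],83.7)"
```

```text
t 21.13 pos [0.5763 0.1815 0.1745] yaw 83.58 tilt [-0.012  0.016 -1.   ] F [ 0.8 -0.   0. ] op 0.007
  shift cm [ 0.06  0.12 12.65] twist -0.1
```

View pics/m0.png

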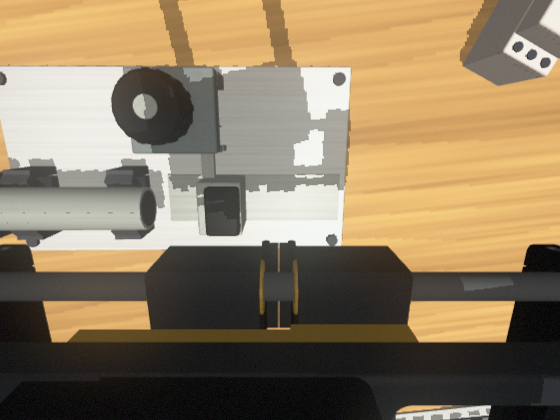

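arm_command([
  {"dx": 0.05, "dy": 0.1, "dz": 1.5, "twist": 0, "claw": 0},
  {"dx": 0.05, "dy": 0.1, "dz": 4, "twist": 0, "claw": 0},
  {"dx": 0.05, "dy": 0.1, "dz": 7, "twist": 0, "claw": 0},
  {"dx": 0.05, "dy": 0.1, "dz": 9.5, "twist": 0, "claw": 0},
  {"dx": 0.05, "dy": 0.1, "dz": 11.5, "twist": 0, "claw": 0},
  {"dx": 0.05, "dy": 0.1, "dz": 12.4, "twist": 0, "claw": 0},
  {"dx": 0.05, "dy": 0.1, "dz": 12.6, "twist": 0, "claw": 0},
  {"dx": 0.05, "dy": 0.1, "dz": 12.6, "twist": 0, "claw": 0},
])

```text
time_s: 21.8
position: [0.5758, 0.1839, 0.0483]
tcp_rot: [[0.112, 0.994, -0.013], [0.994, -0.112, 0.016], [0.015, -0.014, -1.0]]
force: [-1.7, 0.3, 0.3]
opening: 0.004
```

```bash
python3 -c "
from h import *
for i in range(4):a=bot.capture('side')
to([.5736,.1600,.048],83.7)"
```

```text
t 22.0 pos [0.577  0.1841 0.0501] yaw 83.57 tilt [-0.009  0.016 -1.   ] F [ 0.5  0.8 -0.1] op 0.002
  shift cm [-2.43 -0.06  0.17] twist -0.1
```

arm_command([
  {"dx": -0.7, "dy": -0.05, "dz": 0.1, "twist": 0, "claw": 0},
  {"dx": -1.4, "dy": -0.05, "dz": 0.1, "twist": 0, "claw": 0},
  {"dx": -2, "dy": -0.05, "dz": 0.1, "twist": 0, "claw": 0},
  {"dx": -2.3, "dy": -0.05, "dz": 0.1, "twist": 0, "claw": 0},
  {"dx": -2.3, "dy": -0.05, "dz": 0.1, "twist": 0, "claw": 0},
])

```text
time_s: 22.42
position: [0.5738, 0.1601, 0.0488]
tcp_rot: [[0.114, 0.993, -0.009], [0.993, -0.113, 0.016], [0.015, -0.011, -1.0]]
force: [-0.9, 0.5, -0.7]
opening: -0.001
```

arm_command([
  {"dx": -0.2, "dy": 0, "dz": 0, "twist": 0, "claw": 0},
  {"dx": -0.4, "dy": 0, "dz": 0, "twist": 0, "claw": 0},
  {"dx": -0.4, "dy": 0, "dz": 0, "twist": 0, "claw": 0},
])

```text
time_s: 22.67
position: [0.5734, 0.1562, 0.0488]
tcp_rot: [[0.114, 0.993, -0.009], [0.993, -0.114, 0.017], [0.016, -0.011, -1.0]]
force: [-0.2, 1.6, 0.9]
opening: 0.008
```

arm_command([
  {"dx": -0.2, "dy": 0, "dz": 0, "twist": 0, "claw": 0},
  {"dx": -0.4, "dy": 0, "dz": 0, "twist": 0, "claw": 0},
  {"dx": -0.4, "dy": 0, "dz": 0, "twist": 0, "claw": 0},
])

```text
time_s: 22.92
position: [0.573, 0.1523, 0.0488]
tcp_rot: [[0.114, 0.993, -0.009], [0.993, -0.114, 0.017], [0.016, -0.011, -1.0]]
force: [0.5, 3.1, 1.7]
opening: 0.003
```

The stop has passed the old block point with only about 3 N, so the slide is free. Continuing in small steps.

arm_command([
  {"dx": -0.3, "dy": 0, "dz": 0, "twist": 0, "claw": 0},
  {"dx": -0.6, "dy": 0, "dz": 0, "twist": 0, "claw": 0},
  {"dx": -0.6, "dy": 0, "dz": 0, "twist": 0, "claw": 0},
])

```text
time_s: 23.17
position: [0.5725, 0.1475, 0.0488]
tcp_rot: [[0.115, 0.993, -0.008], [0.993, -0.115, 0.02], [0.019, -0.01, -1.0]]
force: [0.2, 8.2, 0.4]
opening: 0.001
```

arm_command([
  {"dx": -0.3, "dy": 0, "dz": 0, "twist": 0, "claw": 0},
  {"dx": -0.6, "dy": 0, "dz": 0, "twist": 0, "claw": 0},
  {"dx": -0.6, "dy": 0, "dz": 0, "twist": 0, "claw": 0},
])

```text
time_s: 23.42
position: [0.5725, 0.1461, 0.0489]
tcp_rot: [[0.119, 0.993, -0.006], [0.993, -0.119, 0.028], [0.027, -0.009, -1.0]]
force: [1.6, 18.7, -1.2]
opening: 0.004
```

arm_command([
  {"dx": -0.3, "dy": 0, "dz": 0, "twist": 0, "claw": 0},
  {"dx": -0.6, "dy": 0, "dz": 0, "twist": 0, "claw": 0},
  {"dx": -0.6, "dy": 0, "dz": 0, "twist": 0, "claw": 0},
])

```text
time_s: 23.67
position: [0.5726, 0.1458, 0.0491]
tcp_rot: [[0.123, 0.992, -0.003], [0.992, -0.123, 0.037], [0.036, -0.007, -0.999]]
force: [1.7, 23.4, -1.7]
opening: 0.007
```

arm_command([
  {"dx": -0.3, "dy": 0, "dz": 0, "twist": 0, "claw": 0},
  {"dx": -0.6, "dy": 0, "dz": 0, "twist": 0, "claw": 0},
  {"dx": -0.6, "dy": 0, "dz": 0, "twist": 0, "claw": 0},
])

```text
time_s: 23.92
position: [0.5727, 0.1457, 0.0492]
tcp_rot: [[0.128, 0.992, 0.0], [0.991, -0.127, 0.046], [0.046, -0.005, -0.999]]
force: [2.8, 24.4, -1.0]
opening: 0.006
```

```bash
python3 -c "
from h import *
a=bot.capture('side')
cv2.imwrite('pics/m1.png',cv2.resize(a[130:280,160:340,::-1],None,fx=4,fy=4))
to([.568,.103,.049],83.7)"
```

```text
t 23.97 pos [0.5727 0.1457 0.0492] yaw 82.69 tilt [ 0.     0.046 -0.999] F [ 2.8 23.8 -2. ] op 0.005
  shift cm [-4.29  0.08 -0.18] twist -1.0
```

View pics/m1.png

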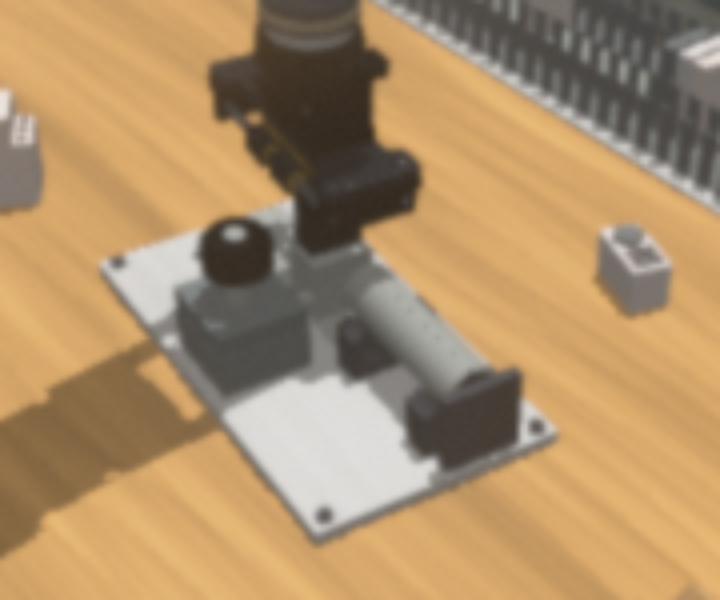

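Blocked again further on: about 37 mm travel at 24 N, so I pushed a little more than intended. Another quarter turn the same way is needed.

arm_command([
  {"dx": 0.6, "dy": 0, "dz": 0, "twist": 0, "claw": 0},
  {"dx": 1.2, "dy": 0, "dz": 0, "twist": 0, "claw": 0},
  {"dx": 1.6, "dy": 0, "dz": -2, "twist": 0, "claw": 0.3},
  {"dx": 1.6, "dy": 0, "dz": -5, "twist": 0, "claw": 1},
  {"dx": 1.6, "dy": 0, "dz": -8, "twist": 0, "claw": 1},
  {"dx": 1.6, "dy": 0, "dz": -11, "twist": 0, "claw": 1},
  {"dx": 1.6, "dy": 0, "dz": -12, "twist": 0, "claw": 1},
  {"dx": 1.6, "dy": 0, "dz": -12, "twist": 0, "claw": 1},
])

```text
time_s: 24.63
position: [0.5768, 0.1551, 0.1728]
tcp_rot: [[0.127, 0.992, 0.007], [0.991, -0.127, 0.045], [0.046, 0.001, -0.999]]
force: [0.7, -0.1, -0.5]
opening: 0.376
```

```bash
python3 -c "
from h import *
for i in range(3):a=bot.capture('wrist')
to([.4825,.1018,.150],83.7)"
```

```text
t 24.78 pos [0.5733 0.1555 0.1681] yaw 82.67 tilt [-0.003  0.045 -0.999] F [ 0.6 -0.4 -1. ] op 0.509
  shift cm [-6.56 -8.31  1.6 ] twist -1.0
```

arm_command([
  {"dx": -2, "dy": -2.7, "dz": -0.2, "twist": 0, "claw": 1},
  {"dx": -4, "dy": -5.4, "dz": 0, "twist": 0, "claw": 1},
  {"dx": -6, "dy": -7.5, "dz": 0, "twist": 0, "claw": 1},
  {"dx": -6.5, "dy": -8.3, "dz": 0, "twist": 0, "claw": 1},
  {"dx": -6.5, "dy": -8.3, "dz": 1, "twist": 0, "claw": 1},
  {"dx": -6.5, "dy": -8.3, "dz": 1.6, "twist": 0, "claw": 1},
  {"dx": -6.5, "dy": -8.3, "dz": 1.6, "twist": 0, "claw": 1},
])

```text
time_s: 25.37
position: [0.4819, 0.1024, 0.148]
tcp_rot: [[0.128, 0.992, -0.007], [0.991, -0.128, 0.045], [0.044, -0.012, -0.999]]
force: [-0.3, -0.7, 0.3]
opening: 0.982
```

```bash
python3 -c "
from h import *
for i in range(4):a=bot.capture('wrist')
cv2.imwrite('pics/n0.png',a[:,:,::-1])
to([.4825,.1025,.088],83.7)"
```

```text
t 25.57 pos [0.4834 0.1026 0.1498] yaw 82.69 tilt [-0.003  0.045 -0.999] F [ 0.2 -0.3  0.3] op 0.994
  shift cm [-0.29 -0.03  6.17] twist -1.0
```

View pics/n0.png

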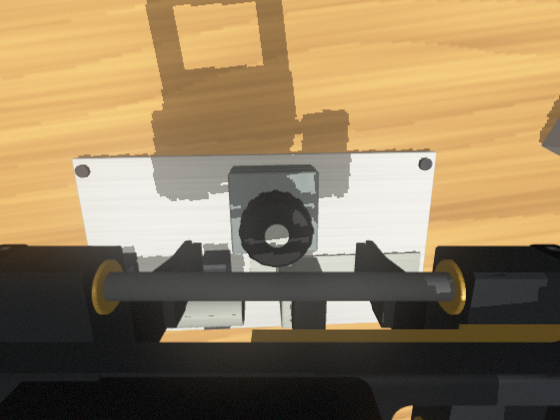

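arm_command([
  {"dx": -0.3, "dy": 0, "dz": 1.5, "twist": 0, "claw": 1},
  {"dx": -0.3, "dy": 0, "dz": 3.5, "twist": 0, "claw": 1},
  {"dx": -0.3, "dy": 0, "dz": 5.2, "twist": 0, "claw": 1},
  {"dx": -0.3, "dy": 0, "dz": 6.1, "twist": 0, "claw": 1},
  {"dx": -0.3, "dy": 0, "dz": 6.2, "twist": 0, "claw": 1},
  {"dx": -0.3, "dy": 0, "dz": 6.2, "twist": 0, "claw": 1},
  {"dx": -0.3, "dy": 0, "dz": 6.2, "twist": 0, "claw": 1},
  {"dx": -0.3, "dy": 0, "dz": 6.2, "twist": 0, "claw": 1},
])

```text
time_s: 26.23
position: [0.4836, 0.1024, 0.0886]
tcp_rot: [[0.127, 0.992, -0.001], [0.991, -0.127, 0.045], [0.045, -0.006, -0.999]]
force: [1.0, 0.5, -0.0]
opening: 0.995
```

arm_command([
  {"dx": 0, "dy": 0, "dz": 0, "twist": 0, "claw": 0},
  {"dx": 0, "dy": 0, "dz": 0, "twist": 0, "claw": 0},
  {"dx": 0, "dy": 0, "dz": 0, "twist": 0, "claw": 0},
  {"dx": 0, "dy": 0, "dz": 0, "twist": 0, "claw": 0},
  {"dx": 0, "dy": 0, "dz": 0, "twist": 0, "claw": 0},
  {"dx": 0, "dy": 0, "dz": 0, "twist": 0, "claw": 0},
  {"dx": 0, "dy": 0, "dz": 0, "twist": 0, "claw": 0},
  {"dx": 0, "dy": 0, "dz": 0, "twist": 0, "claw": 0},
])

```text
time_s: 26.9
position: [0.4837, 0.1032, 0.0887]
tcp_rot: [[0.128, 0.992, -0.0], [0.991, -0.127, 0.046], [0.046, -0.006, -0.999]]
force: [0.4, 5.0, 1.0]
opening: 0.567
```

arm_command([
  {"dx": 0, "dy": 0, "dz": 0, "twist": 7, "claw": 0},
  {"dx": 0, "dy": 0, "dz": 0, "twist": 14, "claw": 0},
  {"dx": 0, "dy": 0, "dz": 0, "twist": 21, "claw": 0},
  {"dx": 0, "dy": 0, "dz": 0, "twist": 28, "claw": 0},
  {"dx": 0, "dy": 0, "dz": 0, "twist": 35, "claw": 0},
  {"dx": 0, "dy": 0, "dz": 0, "twist": 42, "claw": 0},
  {"dx": 0, "dy": 0, "dz": 0, "twist": 45, "claw": 0},
  {"dx": 0, "dy": 0, "dz": 0, "twist": 45, "claw": 0},
])

```text
time_s: 27.57
position: [0.4827, 0.1014, 0.0884]
tcp_rot: [[0.791, 0.612, -0.002], [0.611, -0.79, 0.043], [0.025, -0.036, -0.999]]
force: [-2.4, -7.1, -0.6]
opening: 0.565
```

arm_command([
  {"dx": 0, "dy": 0, "dz": 0, "twist": 7, "claw": 0},
  {"dx": 0, "dy": 0, "dz": 0, "twist": 14, "claw": 0},
  {"dx": 0, "dy": 0, "dz": 0, "twist": 21, "claw": 0},
  {"dx": 0, "dy": 0, "dz": 0, "twist": 28, "claw": 0},
  {"dx": 0, "dy": 0, "dz": 0, "twist": 35, "claw": 0},
  {"dx": 0, "dy": 0, "dz": 0, "twist": 41, "claw": 0},
  {"dx": 0, "dy": 0, "dz": 0, "twist": 41, "claw": 0},
  {"dx": 0, "dy": 0, "dz": 0, "twist": 41, "claw": 0},
])

```text
time_s: 28.23
position: [0.4807, 0.1004, 0.088]
tcp_rot: [[0.998, -0.057, -0.006], [-0.057, -0.998, 0.041], [-0.008, -0.041, -0.999]]
force: [-4.9, -3.8, 1.0]
opening: 0.563
```

arm_command([
  {"dx": 0, "dy": 0, "dz": 0, "twist": 0, "claw": 1},
  {"dx": 0, "dy": 0, "dz": 0, "twist": 0, "claw": 1},
  {"dx": 0, "dy": 0, "dz": 0, "twist": 0, "claw": 1},
  {"dx": 0, "dy": 0, "dz": -2, "twist": 0, "claw": 1},
  {"dx": 0, "dy": 0, "dz": -5, "twist": 0, "claw": 1},
  {"dx": 0, "dy": 0, "dz": -8, "twist": 0, "claw": 1},
  {"dx": 0, "dy": 0, "dz": -9, "twist": 0, "claw": 1},
])

```text
time_s: 28.82
position: [0.4837, 0.0966, 0.1814]
tcp_rot: [[0.998, -0.056, 0.001], [-0.056, -0.998, 0.041], [-0.002, -0.041, -0.999]]
force: [0.2, 0.2, 0.2]
opening: 0.968
```

```bash
python3 -c "
from h import *
for i in range(3):a=bot.capture('wrist')
to([.576,.176,.17],83.7)"
```

```text
t 28.97 pos [0.482  0.0967 0.1787] yaw -3.23 tilt [-0.003  0.041 -0.999] F [-1.  -0.   0.1] op 0.995
  shift cm [ 8.95 -8.41  1.17] twist -86.9
```

arm_command([
  {"dx": 1.5, "dy": -2, "dz": 0, "twist": -7, "claw": 0},
  {"dx": 3, "dy": -4, "dz": 0, "twist": -14, "claw": 0},
  {"dx": 4.5, "dy": -5, "dz": 0, "twist": -21, "claw": 0},
  {"dx": 6, "dy": -6.5, "dz": 0, "twist": -28, "claw": 0},
  {"dx": 7.5, "dy": -8, "dz": 0, "twist": -35, "claw": 0},
  {"dx": 8.5, "dy": -8.3, "dz": 0.5, "twist": -42, "claw": 0},
  {"dx": 9, "dy": -8.4, "dz": 1, "twist": -49, "claw": 0},
  {"dx": 9, "dy": -8.4, "dz": 1, "twist": -56, "claw": 0},
])

```text
time_s: 29.63
position: [0.5762, 0.1762, 0.1684]
tcp_rot: [[0.6, 0.8, -0.007], [0.8, -0.599, 0.041], [0.028, -0.03, -0.999]]
force: [-0.5, 0.1, 0.3]
opening: 0.483
```

```bash
python3 -c "
from h import *
for i in range(2):a=bot.capture('wrist')
to([.576,.176,.17],83.7)"
```

```text
t 29.73 pos [0.5753 0.1759 0.1691] yaw 52.74 tilt [-0.008  0.041 -0.999] F [-0.2  0.1  0. ] op 0.388
  shift cm [ 0.05  0.04 -0.09] twist -31.0
```

arm_command([
  {"dx": 0.1, "dy": 0, "dz": 0, "twist": -7, "claw": 0},
  {"dx": 0.1, "dy": 0, "dz": 0, "twist": -14, "claw": 0},
  {"dx": 0.1, "dy": 0, "dz": 0, "twist": -21, "claw": 0},
  {"dx": 0.1, "dy": 0, "dz": 0, "twist": -28, "claw": 0},
  {"dx": 0.1, "dy": 0, "dz": 0, "twist": -31, "claw": 0},
  {"dx": 0.1, "dy": 0, "dz": 0, "twist": -31, "claw": 0},
])

```text
time_s: 30.23
position: [0.5751, 0.1765, 0.168]
tcp_rot: [[0.111, 0.994, -0.01], [0.993, -0.111, 0.04], [0.039, -0.014, -0.999]]
force: [-1.4, 0.4, 0.0]
opening: 0.021
```

```bash
python3 -c "
from h import *
for i in range(4):a=bot.capture('wrist')
cv2.imwrite('pics/o0.png',a[:,:,::-1])
to([.576,.174,.048],83.7)"
```

```text
t 30.43 pos [0.5756 0.1766 0.1687] yaw 83.61 tilt [-0.009  0.041 -0.999] F [-0.7 -0.5  0.1] op 0.004
  shift cm [-0.73  0.23 12.04] twist -0.1
```

View pics/o0.png

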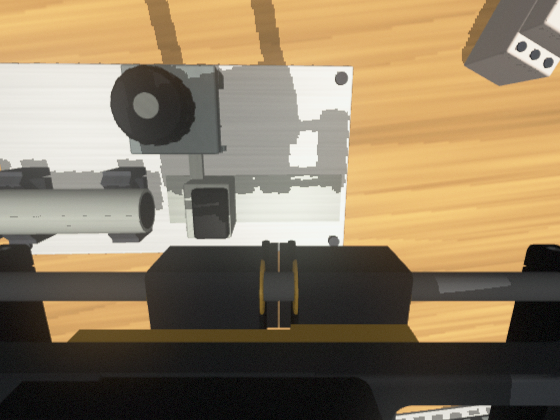

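arm_command([
  {"dx": -0.2, "dy": 0.2, "dz": 1.5, "twist": 0, "claw": 0},
  {"dx": -0.5, "dy": 0.2, "dz": 4, "twist": 0, "claw": 0},
  {"dx": -0.7, "dy": 0.2, "dz": 7, "twist": 0, "claw": 0},
  {"dx": -0.7, "dy": 0.2, "dz": 9.5, "twist": 0, "claw": 0},
  {"dx": -0.7, "dy": 0.2, "dz": 11.3, "twist": 0, "claw": 0},
  {"dx": -0.7, "dy": 0.2, "dz": 11.9, "twist": 0, "claw": 0},
  {"dx": -0.7, "dy": 0.2, "dz": 12, "twist": 0, "claw": 0},
  {"dx": -0.7, "dy": 0.2, "dz": 12, "twist": 0, "claw": 0},
])

```text
time_s: 31.1
position: [0.5761, 0.1743, 0.0487]
tcp_rot: [[0.112, 0.994, -0.008], [0.993, -0.111, 0.041], [0.039, -0.013, -0.999]]
force: [-0.1, -0.3, 0.1]
opening: 0.006
```

```bash
python3 -c "
from h import *
for i in range(4):a=bot.capture('side')
to([.572,.149,.048],83.7)"
```

```text
t 31.3 pos [0.5769 0.1744 0.05  ] yaw 83.61 tilt [-0.006  0.041 -0.999] F [-0.2  0.3  0.3] op 0.006
  shift cm [-2.59 -0.2   0.1 ] twist -0.1
```

arm_command([
  {"dx": -0.7, "dy": -0.15, "dz": 0, "twist": 0, "claw": 0},
  {"dx": -1.4, "dy": -0.15, "dz": 0, "twist": 0, "claw": 0},
  {"dx": -2.1, "dy": -0.15, "dz": 0, "twist": 0, "claw": 0},
  {"dx": -2.5, "dy": -0.15, "dz": 0, "twist": 0, "claw": 0},
  {"dx": -2.5, "dy": -0.15, "dz": 0, "twist": 0, "claw": 0},
])

```text
time_s: 31.72
position: [0.5726, 0.1486, 0.0491]
tcp_rot: [[0.113, 0.994, -0.006], [0.993, -0.113, 0.041], [0.04, -0.01, -0.999]]
force: [-0.5, 0.3, -0.6]
opening: 0.004
```

arm_command([
  {"dx": -0.2, "dy": 0, "dz": 0, "twist": 0, "claw": 0},
  {"dx": -0.4, "dy": 0, "dz": 0, "twist": 0, "claw": 0},
  {"dx": -0.4, "dy": 0, "dz": 0, "twist": 0, "claw": 0},
])

```text
time_s: 31.97
position: [0.5721, 0.1446, 0.049]
tcp_rot: [[0.113, 0.994, -0.006], [0.993, -0.113, 0.041], [0.04, -0.01, -0.999]]
force: [-0.3, 1.1, 1.0]
opening: 0.009
```

arm_command([
  {"dx": -0.2, "dy": 0, "dz": 0, "twist": 0, "claw": 0},
  {"dx": -0.4, "dy": 0, "dz": 0, "twist": 0, "claw": 0},
  {"dx": -0.4, "dy": 0, "dz": 0, "twist": 0, "claw": 0},
])

```text
time_s: 32.22
position: [0.5717, 0.1406, 0.049]
tcp_rot: [[0.113, 0.994, -0.006], [0.993, -0.113, 0.041], [0.04, -0.01, -0.999]]
force: [-0.1, 1.9, 2.7]
opening: 0.004
```

arm_command([
  {"dx": -0.2, "dy": 0, "dz": 0, "twist": 0, "claw": 0},
  {"dx": -0.4, "dy": 0, "dz": 0, "twist": 0, "claw": 0},
  {"dx": -0.5, "dy": 0, "dz": 0, "twist": 0, "claw": 0},
])

```text
time_s: 32.47
position: [0.5712, 0.1355, 0.0489]
tcp_rot: [[0.113, 0.994, -0.006], [0.993, -0.113, 0.041], [0.04, -0.01, -0.999]]
force: [-1.1, 4.5, 2.9]
opening: 0.008
```

arm_command([
  {"dx": -0.2, "dy": 0, "dz": 0, "twist": 0, "claw": 0},
  {"dx": -0.4, "dy": 0, "dz": 0, "twist": 0, "claw": 0},
  {"dx": -0.5, "dy": 0, "dz": 0, "twist": 0, "claw": 0},
])

```text
time_s: 32.72
position: [0.5706, 0.1302, 0.0489]
tcp_rot: [[0.113, 0.994, -0.006], [0.993, -0.113, 0.041], [0.04, -0.01, -0.999]]
force: [-0.1, 3.1, 4.1]
opening: 0.007
```

arm_command([
  {"dx": -0.3, "dy": 0, "dz": 0, "twist": 0, "claw": 0},
  {"dx": -0.6, "dy": 0, "dz": 0, "twist": 0, "claw": 0},
  {"dx": -0.8, "dy": 0, "dz": 0, "twist": 0, "claw": 0},
])

```text
time_s: 32.97
position: [0.5697, 0.1218, 0.0487]
tcp_rot: [[0.113, 0.994, -0.005], [0.993, -0.113, 0.041], [0.04, -0.01, -0.999]]
force: [-0.0, 3.5, 3.2]
opening: 0.007
```

arm_command([
  {"dx": -0.2, "dy": 0, "dz": 0, "twist": 0, "claw": 0},
  {"dx": -0.4, "dy": 0, "dz": 0, "twist": 0, "claw": 0},
  {"dx": -0.5, "dy": 0, "dz": 0, "twist": 0, "claw": 0},
])

```text
time_s: 33.22
position: [0.5691, 0.1164, 0.0485]
tcp_rot: [[0.114, 0.994, -0.005], [0.993, -0.113, 0.041], [0.04, -0.01, -0.999]]
force: [0.2, 3.2, 3.4]
opening: 0.007
```

```bash
python3 -c "
from h import *
a=bot.capture('side')
cv2.imwrite('pics/o1.png',cv2.resize(a[130:280,160:340,::-1],None,fx=4,fy=4))
to([.568,.103,.049],83.7)"
```

```text
t 33.27 pos [0.5691 0.1164 0.0485] yaw 83.47 tilt [-0.005  0.041 -0.999] F [-0.   2.   3.3] op 0.005
  shift cm [-1.34  0.04 -0.11] twist -0.2
```

View pics/o1.png

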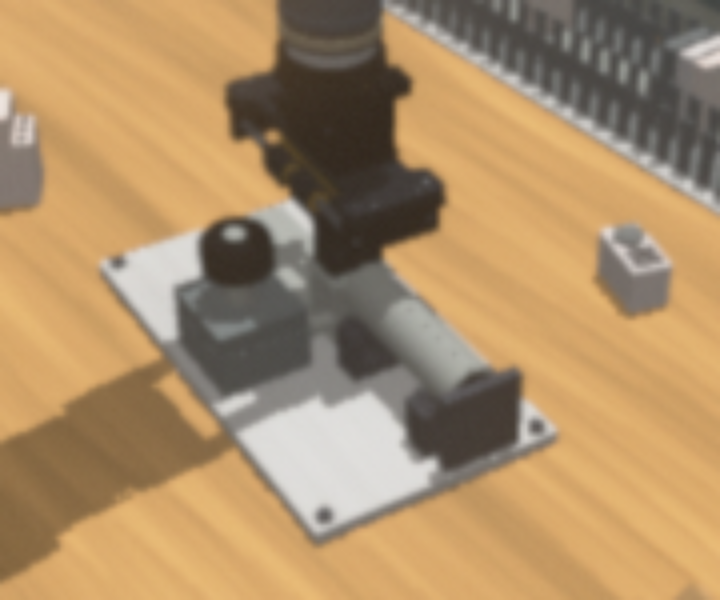

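arm_command([
  {"dx": -0.2, "dy": 0, "dz": 0, "twist": 0, "claw": 0},
  {"dx": -0.4, "dy": 0, "dz": 0, "twist": 0, "claw": 0},
  {"dx": -0.5, "dy": 0, "dz": 0, "twist": 0, "claw": 0},
])

```text
time_s: 33.52
position: [0.5687, 0.1118, 0.0484]
tcp_rot: [[0.114, 0.993, -0.005], [0.993, -0.114, 0.042], [0.041, -0.01, -0.999]]
force: [-0.2, 5.9, 3.8]
opening: 0.002
```

arm_command([
  {"dx": -0.2, "dy": 0, "dz": 0, "twist": 0, "claw": 0},
  {"dx": -0.3, "dy": 0, "dz": 0, "twist": 0, "claw": 0},
  {"dx": -0.4, "dy": 0, "dz": 0, "twist": 0, "claw": 0},
])

```text
time_s: 33.77
position: [0.5684, 0.1091, 0.0484]
tcp_rot: [[0.115, 0.993, -0.004], [0.992, -0.115, 0.044], [0.043, -0.01, -0.999]]
force: [-0.9, 11.7, 4.8]
opening: 0.003
```

```bash
python3 -c "
from h import *
a=bot.capture('side');b=bot.capture('top')
cv2.imwrite('pics/o2.png',cv2.resize(a[180:260,230:320,::-1],None,fx=7,fy=7,interpolation=cv2.INTER_CUBIC))
cv2.imwrite('pics/o3.png',cv2.resize(b[190:270,170:300,::-1],None,fx=6,fy=6,interpolation=cv2.INTER_CUBIC))
to([.568,.103,.049],83.7)"
```

```text
t 33.87 pos [0.5684 0.1092 0.0485] yaw 83.38 tilt [-0.004  0.044 -0.999] F [0.7 8.3 4.9] op 0.005
  shift cm [-0.62  0.03 -0.08] twist -0.3
```

View pics/o2.png

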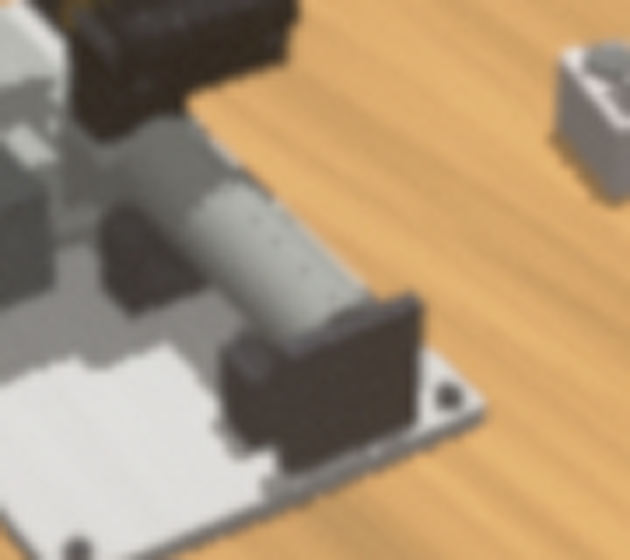

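View pics/o3.png

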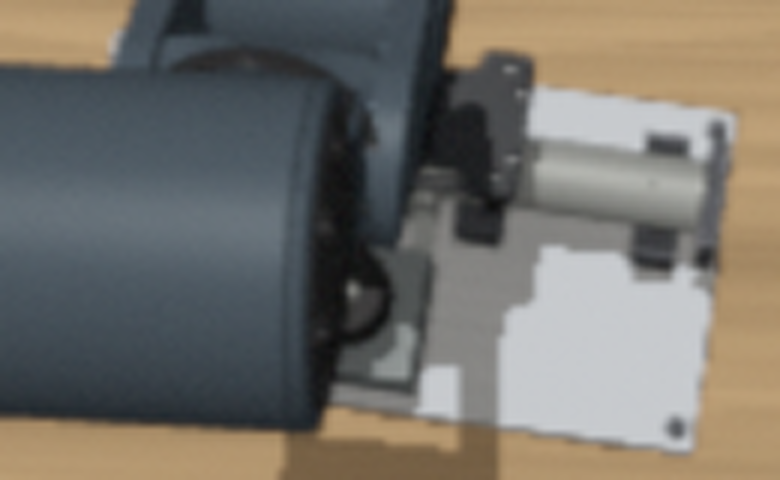

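arm_command([
  {"dx": -0.2, "dy": 0, "dz": 0, "twist": 0, "claw": 0},
  {"dx": -0.3, "dy": 0, "dz": 0, "twist": 0, "claw": 0},
  {"dx": -0.4, "dy": 0, "dz": 0, "twist": 0, "claw": 0},
])

```text
time_s: 34.12
position: [0.5684, 0.109, 0.0486]
tcp_rot: [[0.118, 0.993, -0.003], [0.992, -0.118, 0.05], [0.05, -0.009, -0.999]]
force: [0.8, 19.5, 3.4]
opening: 0.007
```

Firm at 19.5 N with no further travel. Backing off and rising clear to inspect.

arm_command([
  {"dx": 0.4, "dy": 0, "dz": 0, "twist": 0, "claw": 0},
  {"dx": 1, "dy": 0, "dz": 0, "twist": 0, "claw": 0},
  {"dx": 1.8, "dy": 0, "dz": 0, "twist": 0, "claw": 0},
  {"dx": 2.2, "dy": 0, "dz": -2, "twist": 0, "claw": 0},
  {"dx": 2.5, "dy": 0, "dz": -5, "twist": 0, "claw": 0},
  {"dx": 2.5, "dy": 0, "dz": -9, "twist": 0, "claw": 0},
  {"dx": 2.5, "dy": 0, "dz": -13, "twist": 0, "claw": 0},
  {"dx": 2.5, "dy": 0, "dz": -15, "twist": 0, "claw": 0},
])

```text
time_s: 34.78
position: [0.5739, 0.1258, 0.2039]
tcp_rot: [[0.118, 0.993, 0.004], [0.992, -0.118, 0.049], [0.049, -0.002, -0.999]]
force: [0.6, -0.7, -0.5]
opening: 0.004
```

arm_command([
  {"dx": 4, "dy": -2, "dz": 0, "twist": 0, "claw": 0},
  {"dx": 8, "dy": -4, "dz": 0, "twist": 0, "claw": 0},
  {"dx": 12, "dy": -6, "dz": 0, "twist": 0, "claw": 0},
  {"dx": 15, "dy": -8, "dz": 0, "twist": 0, "claw": 0},
  {"dx": 17, "dy": -8, "dz": 0, "twist": 0, "claw": 0},
  {"dx": 17, "dy": -8, "dz": 0, "twist": 0, "claw": 0},
])

```text
time_s: 35.28
position: [0.5135, 0.308, 0.2126]
tcp_rot: [[0.113, 0.994, 0.005], [0.992, -0.113, 0.05], [0.05, -0.001, -0.999]]
force: [0.7, -0.4, -0.3]
opening: 0.006
```

```bash
python3 -c "
from h import *
for i in range(3):bot.capture('top')
a=bot.capture('side');b=bot.capture('top');c=bot.capture('wrist')
cv2.imwrite('pics/f_s.png',a[:,:,::-1]);cv2.imwrite('pics/f_t.png',b[:,:,::-1]);cv2.imwrite('pics/f_w.png',c[:,:,::-1])
cv2.imwrite('pics/f1.png',cv2.resize(a[170:270,180:320,::-1],None,fx=5.5,fy=5.5,interpolation=cv2.INTER_CUBIC))
cv2.imwrite('pics/f2.png',cv2.resize(b[190:270,170:300,::-1],None,fx=6,fy=6,interpolation=cv2.INTER_CUBIC))
to([.568,.103,.049],83.7)"
```

```text
t 35.58 pos [0.5149 0.3023 0.2121] yaw 83.11 tilt [ 0.003  0.048 -0.999] F [-0.7 -0.8  0.3] op 0.008
  shift cm [-19.91   7.7   15.34] twist -0.6
```

View pics/f1.png

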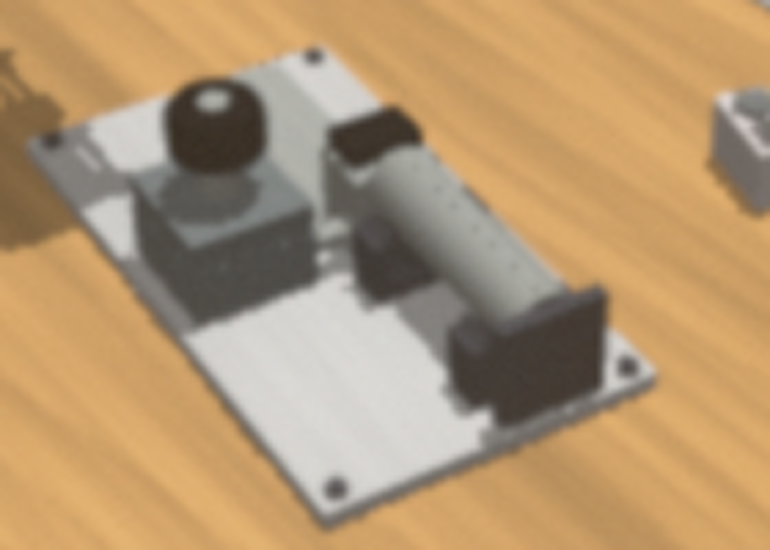

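View pics/f2.png

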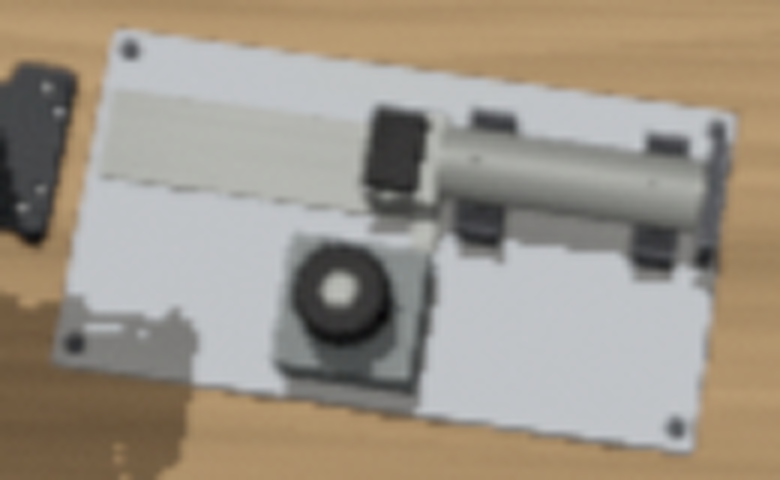

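View pics/f_t.png

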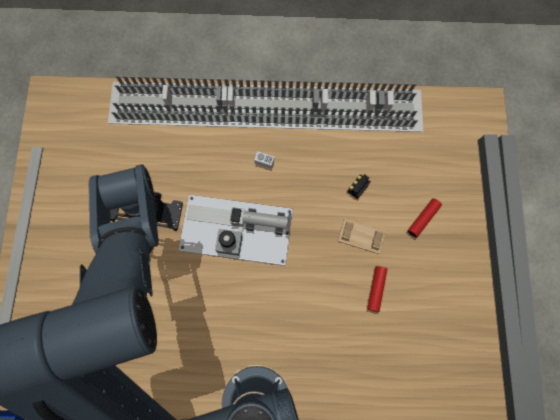

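Run:
```python
from h import *
yh=np.array([.1097,.994,0])
P=lambda oy,x,y,z:px2w('top',170+x/6-.4,oy+y/6-.4,z)
b=(P(185,237,117,.077)+P(185,225,200,.077))/2; a=(P(190,374,107,.077)+P(190,364,190,.077))/2
print('stop moved',(b-a)@yh)
tr=P(190,703,190,.058);pl=(P(190,714,125,.074)+P(190,700,262,.074))/2;tl=P(190,437,160,.058)
print('tube end',tr@yh,'plate face',pl@yh,'tube len',(tl-tr)@yh)
```

```text
stop moved 0.07351018981164147
tube end -0.01935373540153131 plate face -0.021593468370747028 tube len 0.14225674306719116
```

View pics/f_s.png

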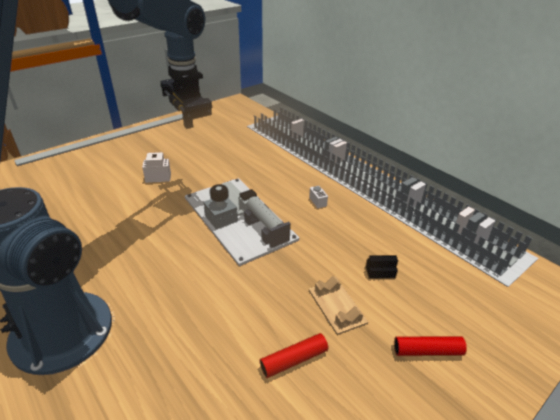

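All agrees: the stop moved 73.5 mm (the start room of about 213 mm less the 140 mm tube), and the tube end is at the plate within pixel error. The contactor (155,168), thermostat (318,197), fuse base (382,266) and both red tubes haven't moved. Handing in.

```bash
python3 -c "
from rig import bot
print(bot.hand_in())"
```

```text
the job is handed in; nothing more can be done
None
```

The tube lies in both V-blocks, held tight between the stop and the end plate. I handed the job in at about 36 s with the gripper clear of everything.

**What I did:**
- I gripped the grey tube at its middle and lowered it into the V-blocks until it touched (about 12 N), then let go.
- The stop caught at about 25 mm of travel (17 N), so I backed off and turned the knob 85°.
- It caught again at about 37 mm. I turned the knob another 85° the same way, and the stop then ran freely at about 3 N.
- I pushed until it stopped moving at 19.5 N.

**Last checks:**
- **Stop:** the top view puts its travel at 73.5 mm, which matches the measured 213 mm of room less the 140 mm tube.
- **Tube end:** it measures about 2 mm from the plate, roughly one pixel, so I take it as touching because the last push was firm.
- **Other parts:** the contactor, thermostat, fuse base and both red tubes are where they started.

**What went less well:**
- At the second catch I had queued too many push steps, so the force reached 24 N. That is more than "do not force it" called for and above the roughly 20 N at which a weak lock may give, but this one did not give.
- Those pushes also left the tool tilted by about 2.5°. I worked around it.

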